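Make up two stove part kits in the corner-fence trays

TASK

Make up two stove kits from the parts on the bench. The red tray gets the black plate with the copper plate stacked on top of it, both lying flat, long side along the side fence, and pushed up square against the tray's two corner fences, and the brass burner standing upright inside the white circle; the blue tray gets the aluminium plate, flat and square against its two fences in the same way, and the green-knobbed valve standing upright inside its white circle. Leave the jar, the tape and the screwdriver where they are, and let go of everything at the end.

Things in the scene. Friction and masses are not known exactly. Their poses are not given: they have to be found in the camera images.
- red_tray: Red fixed kit tray (mm, own frame). Floor 120 (x) by 180 (y), 6 thick; origin: centre of underside, z up. Fences 10 thick, top 28 above bench: end fence inner face x=+50, y +8 to +90; side fence inner face y=+80, x -55 to +50, but for a finger gap x -15 to +35. Other edges open. Flat white circle, 64 across, centred x=0, y=-50
- blue_tray: Blue fixed kit tray, same shape, sizes, circle and frame as the red one: corner of the two fences at +x +y, a plate home in the corner is centred at x=+10, y=+55 mm, long side along x. In both trays the gap in the side fence goes right down to the floor and out, so that one finger of a gripper holding a plate across its width can stand in it
- black_plate: Black plastic insulating plate, 80 (x, long) by 50 (y) by 10 mm thick, lying flat; origin at the centre of its underside, z up, four small screw dots on top; turned half round it is the same; about 50 to 85 g
- copper_plate: Reddish-brown copper heat plate, 80 (x, long) by 50 (y) by 10 mm thick, lying flat; origin at the centre of its underside, z up, four small screw dots on top; turned half round it is the same; about 230 to 400 g
- aluminium_plate: Pale silvery aluminium plate, 80 (x, long) by 50 (y) by 10 mm thick, lying flat; origin at the centre of its underside, z up, four small screw dots on top; turned half round it is the same; about 75 to 155 g
- burner: Brass burner head: upright round drum 44 mm in diameter and 40 mm high (sides straight up to 34 mm, then bevelled), ring of small holes on top; origin at the centre of its underside; about 110 to 225 g
- valve: Valve: upright, a round steel foot 40 mm in diameter and 12 mm high under a green ribbed knob 30 mm in diameter from 12 to 45 mm height; origin at the centre of its underside; about 85 to 170 g
- jar: Bystander: closed jar with a yellow cap, 54 mm in diameter, 70 mm high, origin at the centre of its underside; leave it alone
- tape: Bystander: yellow roll of tape lying flat, 90 mm in diameter, 25 mm high, origin at the centre of its underside; leave it alone
- screwdriver: Bystander: screwdriver lying on the bench along its own x axis, red handle 26 mm thick, 200 mm long, origin on the bench under its middle; leave it alone
Things that resemble listed ones, but are neither listed nor needed, are in the scene too. Of the things like the valve, leave any that is pink or purple; of the rest the larger one is meant.

How it is judged:
By the outcome, as a careful person would: the job done as asked, in the order asked, and still so for the second after the job is handed in, with the robot touching nothing.
It also fails if it takes over 128 s, if anything falls off the work surface, if the arm or the gripper's body presses on something with over 40 N, if the wrist force passes 120 N, or if a joint passes its speed limit or range.

ROBOT

A 7-joint arm with a two-finger parallel gripper is mounted at the origin on the work surface. World frame = base frame: x ahead of the robot, y to its left, z up, the work surface at z = 0. Lengths are in m, angles in rad, forces in N, time in s.
With the tool pointing down it reaches from about 0.35 to 0.9 m from the base axis. Payload 19.9 kg.
Tool frame: the origin (TCP) lies midway between the tips of the shut fingers; the grasp point (between the pads) lies 19 mm behind it (bot.grasp_offset is the distance from the TCP to the grasp point, in m); z points along the fingers, x is the direction in which the jaws open and shut, and the axes are right-handed (so a half turn about z gives the same grasp; the last joint's range is limited). The gripper opens to 94 mm and grips with 3 to 60 N. Pads are 16 mm wide; open, the fingers measure 119 mm over their backs; the gripper's body (75 mm by 177 mm) begins 78 mm behind the grasp point.
Start: joints at [-1.308, 0.417, -0.01, 1.614, 0.005, 1.111, -0.053], TCP at [0.187, 0.596, 0.178] pointing down, gripper open.
Joint ranges: [-2.81, 2.81], [-0.39, 2.02], [-1.27, 1.25], [0.06, 2.57], [-1.19, 4.33], [0.19, 2], [-2.82, 2.82]. Speed limits (rad/s): [1.89, 1.89, 2.39, 2.39, 3.01, 3.01, 3.01].

INTERFACE

Orientations are given as a unit quaternion [x, y, z, w].
In Python, from bench import readout, read_camera, calibration, job, bot gives the robot as it stands. The module is installed in compiled form; this text tells all that it offers.
- The arm moves only by the tool play_rows, never from a script. Its argument "deltas" is a list of rows, each a list of 7 numbers: the finger opening in mm, from 0 to 94, then the shift along the world's x, y, z in units of 0.2 m (1.0 is 0.2 m), then the turn, a rotation vector about the world's x, y, z in units of pi/2 rad (1.0 is pi/2 rad). In form: [[hand, dx, dy, dz, rx, ry, rz], ...]. A call has 1 to 8 rows; each row is the pose to reach, as a shift and turn from the pose measured when the call began; what a row does not reach only later rows make up. A row lasts 1/10 s, in which the tool goes at most 50 mm and 8.59 degrees, less where a joint would pass 70% of its speed; a pose out of reach is approached as far as the arm can. A call with a number of a shift or a turn outside -1 to 1 is refused whole. A call with a gripper value outside its range is refused whole. The fingers move at their own pace and stop on an object; "newtons" is the grip in N (left out, the last holds). Time passes only in rows, so rows that repeat a pose let the fingers close. It gives the time, the measured TCP pose, the force and the opening at its end, in the units of the state.
- readout.sense(): the state, without advancing time (a new reading comes with each control period).
- read_camera(name): name is "side" or "top"; returns (picture, depth): 420x560x3 uint8, red, green, blue; 420x560 float32, m along the optical axis (not along the pixel's ray), 0 where there is no reading.
- calibration(name): a dict with "fx", "fy", "cx", "cy" (pixels), "R" (3x3) and "t" (3): a world point X has camera coordinates R X + t. Camera axes: x right, y down, z forward; pixel columns grow to the right and rows downward; lengths in m; the calibration is good to about 2 mm. A picture is of the moment at which its call begins. calibration takes no time and is no camera call.
- job.job_done(): hands the job in, once; it reports no verdict.
The state is a dict: "clock": time; "qpos": joint angles; "joint_velocities": joint speeds; "effort": joint torques, N m; "tool_pos": TCP position; "tool_rot": TCP orientation; "wrist_force": force on the tool from outside, world axes, zero at the start; "torque": the same for the moment, N m; "gripper_width": finger opening in m.
Only numpy, scipy, OpenCV 4.12 (cv2) and the standard library are available. Lean on these libraries where they do the work, as an engineer would, in place of code of your own. Each camera call takes 0.05 s, during which the arm holds its last target. There are 200 camera calls.

## Working session

There is one attempt and no reset: what is moved stays moved. The work goes in short steps, Python scripts to look and compute and a tool call to move; the robot and the scene stay as the last step left them, time stands still between calls to the robot, and variables do not carry over. Pictures are saved under pics/ and viewed, about 12 in all and at most 16, crops included, and the job is handed in when it is done.

Besides the shell and the picture viewer there is one more tool, called after ">>>" as name(argument=value, ...), one argument or row to a line, values as JSON. play_rows: Moves the arm, as the interface text tells. Its arguments: {"type":"object","properties":{"deltas":{"type":"array","items":{"type":"array","items":{"type":"number"}}},"newtons":{"type":"number"}},"required":["deltas"]}

```bash
mkdir -p pics
python3 - <<'E'
from bench import readout, read_camera, calibration
import cv2,numpy as np
for n in("top","side"):
    p,d=read_camera(n); c=calibration(n)
    np.savez(f"{n}0.npz",p=p,d=d)
    cv2.imwrite(f"pics/{n}0.png",cv2.resize(p[:,:,::-1],(800,600),interpolation=cv2.INTER_CUBIC))
    print(n,{k:np.round(np.array(v),3).tolist() for k,v in c.items()})
s=readout.sense();print({k:np.round(np.array(v),4).tolist() for k,v in s.items()})
E
```

```text
top {'fx': 428.956, 'fy': 428.956, 'cx': 285.649, 'cy': 207.287, 'R': [[0.043, -0.999, 0.004], [-0.976, -0.043, -0.212], [0.212, 0.005, -0.977]], 't': [0.036, 0.576, 1.075]}
side {'fx': 455.498, 'fy': 455.498, 'cx': 280.968, 'cy': 209.465, 'R': [[0.845, -0.535, -0.006], [-0.392, -0.612, -0.686], [0.363, 0.582, -0.727]], 't': [-0.457, 0.268, 0.867]}
{'clock': 0.1, 'qpos': [-1.3085, 0.4179, -0.0103, 1.6141, 0.0047, 1.1107, -0.053], 'joint_velocities': [-0.0007, 0.0004, -0.0, -0.0002, 0.0015, 0.0002, 0.0002], 'effort': [0.0015, -85.2577, 0.6401, -42.6688, -0.0489, 0.0163, 0.0001], 'tool_pos': [0.1868, 0.596, 0.1777], 'tool_rot': [0.8059, 0.592, -0.0004, 0.0003], 'wrist_force': [0.0778, 0.1151, -0.7773], 'torque': [-0.0013, 0.0246, 0.0017], 'gripper_width': 0.0942}
```

View pics/top0.png

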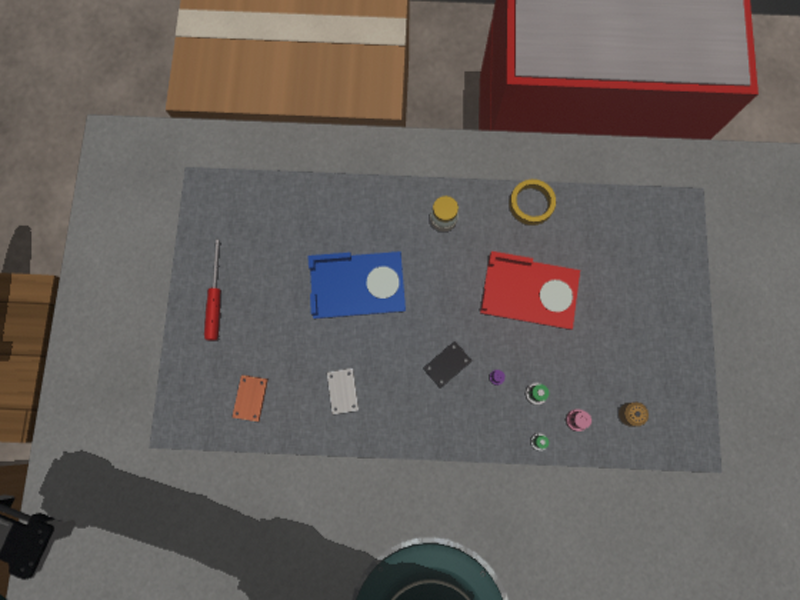

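View pics/side0.png

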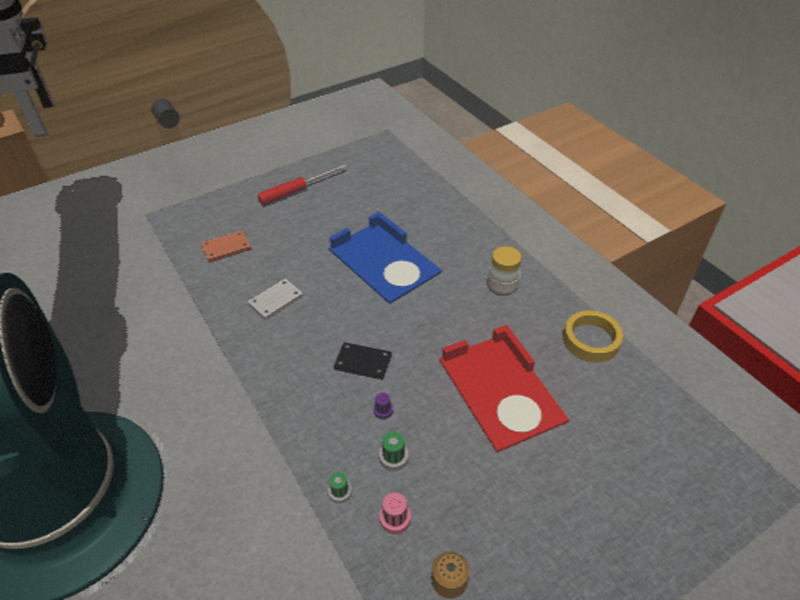

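The top view shows the red tray at (530,292) and the blue tray at (357,285). The plates are black (447,364), copper (250,398) and aluminium (342,391), and the burner is at (636,413). There are four valve-like things in the top view: large green (538,393), small green (540,442), pink (579,420) and purple (497,377). The larger non-pink, non-purple one is the green one at (538,393). I'll confirm that in a crop while measuring.

```bash
cat > h.py <<'E'
import numpy as np,cv2
from bench import calibration,read_camera
def ray(n,uv,z):
    c=calibration(n);R=np.array(c["R"]);t=np.array(c["t"]);C=-R.T@t
    uv=np.asarray(uv,float).reshape(-1,2)
    d=np.c_[(uv[:,0]-c["cx"])/c["fx"],(uv[:,1]-c["cy"])/c["fy"],np.ones(len(uv))]@R
    return (C+d*((z-C[2])/d[:,2])[:,None])[:,:2]
def hsv(p): return cv2.cvtColor(p,cv2.COLOR_RGB2HSV)
def blobs(m,amin=40):
    k,l,s,c=cv2.connectedComponentsWithStats(m.astype(np.uint8))
    return [(l==i,s[i]) for i in range(1,k) if s[i][4]>=amin]
def edge(n,m,z):  # outline on plane z, mm
    cs,_=cv2.findContours(cv2.resize(m.astype(np.uint8)*255,None,fx=4,fy=4,interpolation=cv2.INTER_LINEAR)//128,cv2.RETR_EXTERNAL,cv2.CHAIN_APPROX_NONE)
    c=max(cs,key=len).reshape(-1,2)
    return (ray(n,(c+.5)/4-.5,z)*1000).astype(np.float32)
def masks(p):
    h,s,v=[a.astype(int) for a in cv2.split(hsv(p))]
    return dict(red=((h<6)|(h>174))&(s>170)&(v>100),blue=(h>105)&(h<125)&(s>150)&(v>60),
     copper=(h>=4)&(h<14)&(s>100)&(s<200)&(v>130),black=(v<55),alu=(s<25)&(v>150),
     brass=(h>=11)&(h<24)&(s>90)&(v>50),green=(h>55)&(h<85)&(s>100)&(v>50),pink=(h>155)&(h<175)&(s>60),purple=(h>130)&(h<150)&(s>80))
E
python3 - <<'E'
from h import *
for n in("top","side"):
    p=np.load(f"{n}0.npz")["p"];M=masks(p)
    for k,m in M.items():
        z=dict(red=.006,blue=.006,copper=.01,black=.01,alu=.01,brass=.022,green=.03,pink=.03,purple=.025)[k]
        for b,s in blobs(m):
            e=edge(n,b,z);r=cv2.minAreaRect(e);c=r[0]
            if not(150<c[0]<800 and abs(c[1])<500): continue
            print(n,k,"px",s[:5],"c",np.round(c,1),"sz",np.round(r[1],1),"ang",round(r[2],1), "cm", np.round(ray(n,np.argwhere(b)[:,::-1],z).mean(0)*1000,1))
t=np.load("top0.npz")["p"][:,:,::-1];s=np.load("side0.npz")["p"][:,:,::-1]
a=cv2.resize(t[245:325,330:460],(780,480)[::1],interpolation=cv2.INTER_CUBIC)
cv2.imwrite("pics/crop1.png",a)
E
```

```text
top red px [ 338  177   68   53 2122] c [ 610.6 -177.2] sz [179.  126.2] ang 82.1 cm [ 608.5 -166.3]
top red px [144 202  10  36 273] c [535.3 439. ] sz [100.4  24.1] ang 2.5 cm [534.9 439. ]
top blue px [ 216  177   67   46 2218] c [609.  164.7] sz [127.  183.2] ang 7.3 cm [604.6 175. ]
top copper px [163 263  23  32 525] c [377.6 350.7] sz [50.6 80.7] ang 83.8 cm [377.3 350.5]
top black px [299 240  30  31 419] c [457.  -17.1] sz [49.9 80.4] ang 44.5 cm [458.2 -18.1]
top alu px [257 187  22  22 383] c [610.8 112.9] sz [62.3 60.7] ang 2.7 cm [611.1 113. ]
top alu px [378 196  22  22 371] c [ 599.9 -224. ] sz [60.4 62.1] ang 89.2 cm [ 599.5 -224.9]
top alu px [229 258  22  32 499] c [398.  177.7] sz [80.1 50.3] ang 11.8 cm [397.7 177.7]
top brass px [357 125  32  32 472] c [ 787.5 -177.4] sz [96.6 90.5] ang 0.4 cm [ 787.2 -177.5]
top brass px [303 137  18  18 249] c [764.7  -4.4] sz [53.1 50.4] ang 2.5 cm [764.6  -4.1]
top brass px [435 282  19  16 219] c [ 378.9 -366.1] sz [40.8 49.6] ang 2.5 cm [ 378.8 -366.8]
top green px [373 269  11  11  71] c [ 411.4 -189.9] sz [28.1 28.9] ang 
[... 1320 characters left out ...]
2 cm [780.8  31.3]
side brass px [394 217  42  37 865] c [ 784.2 -181.1] sz [111.4  90.6] ang 31.6 cm [ 783.7 -182.4]
side brass px [303 386  25  33 619] c [ 379.4 -365.1] sz [55.1 42.6] ang 55.8 cm [ 378.4 -365.4]
side green px [268 302  15  16 132] c [ 414.3 -179.4] sz [32.8 30.5] ang 41.8 cm [ 413.5 -180.1]
side green px [231 331  12  12  82] c [ 322.4 -189.7] sz [24.6 21.6] ang 73.7 cm [ 322.5 -190.1]
side pink px [265 345  23  29 437] c [ 361.6 -266.9] sz [55.2 40.2] ang 72.4 cm [ 362.2 -267.4]
side purple px [263 275  10  10  80] c [ 439.3 -109.2] sz [24.4 20.3] ang 58.4 cm [ 439.6 -108.9]
side purple px [262 283  13  10  63] c [ 430.  -126.8] sz [23.4 26.2] ang 59.3 cm [ 429.3 -129.1]
```

View pics/crop1.png

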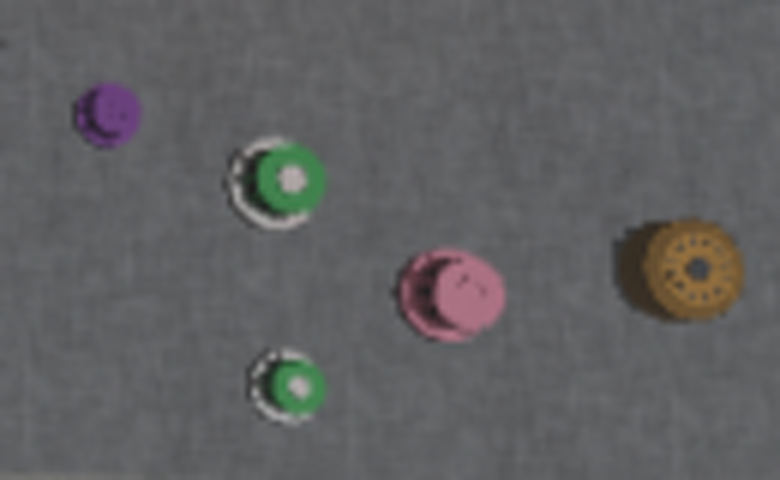

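The crop shows the large green valve at (290,180) with a steel foot. The small green is at (298,386), the pink at (455,292) and the purple at (108,115). The large green one is the valve that's meant.

Estimates in mm (long-axis yaw for the plates):

| Thing | Position | Yaw |
|---|---|---|
| Black plate | (457,-18) | -45.5° |
| Copper plate | (378,350.6) | -6.2° |
| Aluminium plate | (398.5,178.2) | 11.8° |
| Burner | (379,-366) | – |
| Valve | (411,-186) | – |
| Red plate home | (624,-122) | -7.8° |
| Blue plate home | (608,218) | 7.4° |

I'll move to the black plate first.

>>> play_rows(
  deltas=[
    [94,0.45,-1,-0.2,0,0,-0.312],
    [94,0.45,-1,-0.2,0,0,-0.312],
    [94,0.45,-1,-0.2,0,0,-0.312],
    [94,0.45,-1,-0.2,0,0,-0.312],
    [94,0.45,-1,-0.2,0,0,-0.312],
    [94,0.45,-1,-0.2,0,0,-0.312],
  ],
  newtons=30,
)

```text
clock: 0.7
tool_pos: [0.2781, 0.393, 0.1373]
tool_rot: [0.926, 0.377, -0.001, 0.001]
wrist_force: [0.5, 1.0, 0.6]
gripper_width: 0.094
```

>>> play_rows(
  deltas=[
    [94,0.45,-1,-0.2,0,0,0],
    [94,0.45,-1,-0.2,0,0,0],
    [94,0.45,-1,-0.2,0,0,0],
    [94,0.45,-1,-0.2,0,0,0],
    [94,0.45,-1,-0.2,0,0,0],
    [94,0.45,-1,-0.2,0,0,0],
  ],
)

```text
clock: 1.3
tool_pos: [0.3691, 0.1906, 0.0969]
tool_rot: [0.927, 0.375, -0.001, 0.001]
wrist_force: [-0.7, 0.3, -1.4]
gripper_width: 0.0944
```

>>> play_rows(
  deltas=[
    [80,0.44,-1,-0.2,0,0,0],
    [80,0.44,-1,-0.2,0,0,0],
    [80,0.44,-1,-0.2,0,0,0],
    [80,0.44,-1,-0.2,0,0,0],
    [80,0.44,-1,-0.2,0,0,0],
    [80,0.44,-1,-0.2,0,0,0],
    [80,0.44,-1,-0.2,0,0,0],
  ],
)

```text
clock: 2.0
tool_pos: [0.4573, -0.0084, 0.0567]
tool_rot: [0.927, 0.375, -0.001, 0.001]
wrist_force: [0.1, 0.2, 0.3]
gripper_width: 0.0797
```

>>> play_rows(
  deltas=[
    [80,0,-0.048,-0.13,0,0,0],
    [80,0,-0.048,-0.22,0,0,0],
    [80,0,-0.048,-0.268,0,0,0],
    [80,0,-0.048,-0.268,0,0,0],
    [30,0,-0.048,-0.268,0,0,0],
    [30,0,-0.048,-0.268,0,0,0],
    [30,0,-0.048,-0.268,0,0,0],
    [30,0,-0.048,-0.268,0,0,0],
  ],
)

```text
clock: 2.8
tool_pos: [0.4576, -0.0178, 0.0036]
tool_rot: [0.927, 0.375, -0.001, 0.001]
wrist_force: [0.5, -0.0, 0.5]
gripper_width: 0.0516
```

>>> play_rows(
  deltas=[
    [30,0,0,0,0,0,0],
    [30,0,0,0.2,0,0,0],
    [30,0.1,-0.1,0.28,0,0,0.1],
    [30,0.35,-0.25,0.28,0,0,0.2],
    [30,0.6,-0.4,0.28,0,0,0.3],
    [30,0.806,-0.54,0.28,0,0,0.4],
    [30,0.806,-0.54,0.28,0,0,0.424],
    [30,0.806,-0.54,0.28,0,0,0.424],
  ],
)

```text
clock: 3.6
tool_pos: [0.6199, -0.1281, 0.0592]
tool_rot: [0.753, 0.658, -0.001, 0.002]
wrist_force: [-0.7, 1.0, -0.6]
gripper_width: 0.0299
```

```bash
cat > snap.py <<'E'
import sys;from h import *
# snap.py name cam u0 v0 u1 v1
nm,n=sys.argv[1:3];u0,v0,u1,v1=map(int,sys.argv[3:7])
p,d=read_camera(n);np.savez(nm+".npz",p=p,d=d)
k=min(800/(u1-u0),600/(v1-v0));a=p[v0:v1,u0:u1,::-1]
cv2.imwrite(f"pics/{nm}.png",cv2.resize(a,None,fx=k,fy=k,interpolation=cv2.INTER_CUBIC))
E
python3 snap.py held1 side 200 130 440 330
```

```text
(no output)
```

View pics/held1.png

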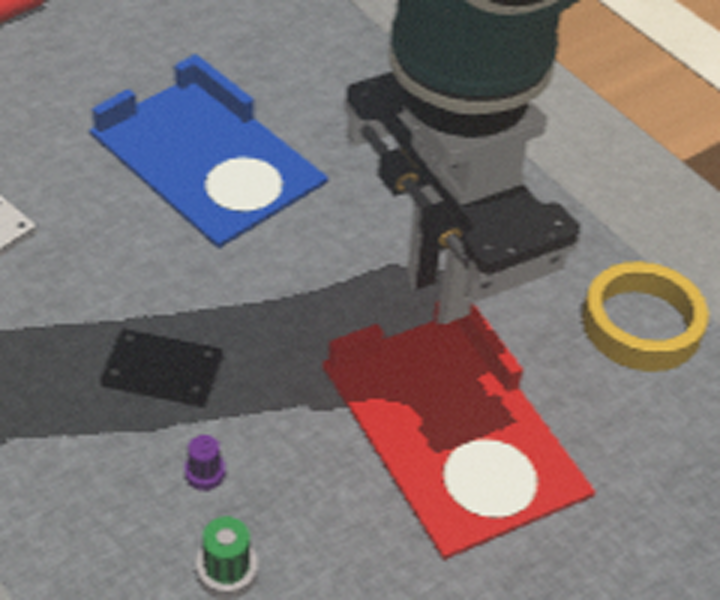

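The gripper is shut and empty over the red tray. The black plate is still on the bench at crop (162,367), because I lifted before the fingers had closed. I'll go back, re-measure the plate and allow more closing rows.

>>> play_rows(
  deltas=[
    [80,-0.3,0.2,0.1,0,0,-0.1],
    [80,-0.6,0.2,0.1,0,0,-0.2],
    [80,-0.6,0.2,0.1,0,0,-0.3],
    [80,-0.6,0.2,0.1,0,0,-0.424],
    [80,-0.6,0.2,0.1,0,0,-0.424],
  ],
)

```text
clock: 4.15
tool_pos: [0.4975, -0.0854, 0.0796]
tool_rot: [0.928, 0.372, -0.001, 0.0]
wrist_force: [1.0, -0.1, -0.7]
gripper_width: 0.0664
```

Run:
```python
from h import *
p,d=read_camera("top");np.savez("t2.npz",p=p,d=d)
p2,d2=read_camera("side")
cv2.imwrite("pics/t2.png",p[:,:,::-1])
for n,q in(("top",p),("side",p2)):
  v=q.max(2)
  for T in (40,50):
   for b,s in blobs(v<T,150):
    e=edge(n,b,.01);r=cv2.minAreaRect(e)
    if abs(r[0][0]-457)<40 and abs(r[0][1]+18)<40: print(n,T,np.round(r[0],1),np.round(r[1],1),r[2],s)
```

```text
side 40 [460.7 -24. ] [54.4 68.9] 43.33561706542969 [239 241  34  23 299]
side 50 [456.3 -20.5] [57.4 81.5] 43.09557342529297 [234 240  40  26 679]
```

>>> play_rows(
  deltas=[
    [76,-0.2,0.337,0,0,0,0.009],
    [76,-0.2,0.337,0,0,0,0.009],
    [76,-0.2,0.337,-0.15,0,0,0.009],
    [76,-0.2,0.337,-0.3,0,0,0.009],
    [76,-0.2,0.337,-0.385,0,0,0.009],
    [30,-0.2,0.337,-0.385,0,0,0.009],
    [30,-0.2,0.337,-0.385,0,0,0.009],
    [30,-0.2,0.337,-0.385,0,0,0.009],
  ],
)

```text
clock: 5.05
tool_pos: [0.4587, -0.0182, 0.0033]
tool_rot: [0.925, 0.381, -0.0, 0.001]
wrist_force: [-0.9, 0.6, 0.0]
gripper_width: 0.0554
```

>>> play_rows(
  deltas=[
    [30,0,0,0,0,0,0],
    [30,0,0,0,0,0,0],
    [30,0,0,0,0,0,0],
  ],
)

```text
clock: 5.35
tool_pos: [0.4589, -0.0182, 0.0037]
tool_rot: [0.925, 0.381, -0.0, 0.001]
wrist_force: [0.2, -0.5, 0.8]
gripper_width: 0.0316
```

```bash
python3 snap.py look3 side 180 180 320 285
```

```text
(no output)
```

View pics/look3.png

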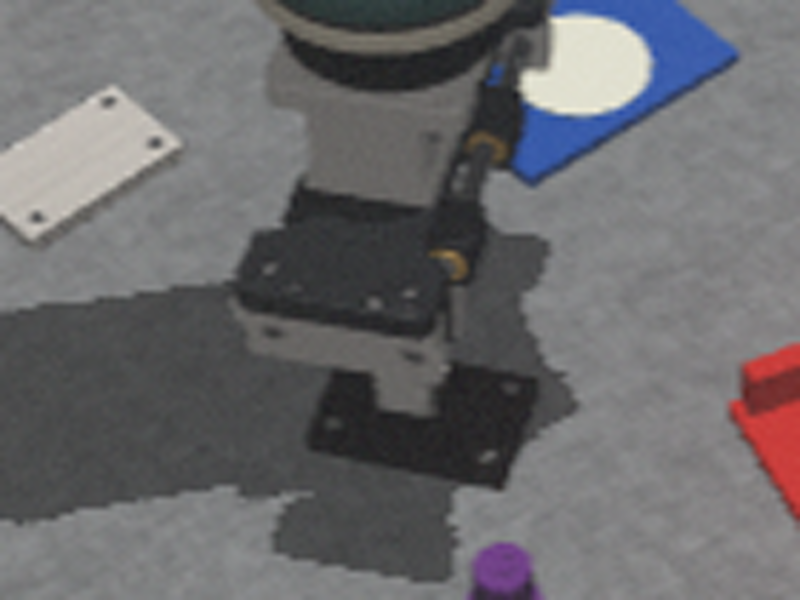

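The fingers have shut to 32 mm above or on the plate without gripping it, with the fingertip at crop (408,415) on top of the plate. I'll check the true tip height from depth.

Run:
```python
from h import *
from bench import readout
s=readout.sense();print(s["tool_pos"],s["gripper_width"],s["wrist_force"])
d=np.load("look3.npz");p,dd=d["p"],d["d"];c=calibration("side");R=np.array(c["R"]);t=np.array(c["t"])
def P(u,v):
    z=dd[v,u];X=np.array([(u-c["cx"])/c["fx"]*z,(v-c["cy"])/c["fy"]*z,z]);return np.round((R.T@(X-t))*1000,1)
for v in range(240,266): print(v,P(251,v),p[v,251],P(245,v))
```

```text
[ 0.45884293 -0.01818717  0.00357282] 0.03075548501290435 [ 1.24961444  0.1811636  -0.20628165]
240 [415.5 -96.3 155.8] [101  99  98] [407.1 -88.  152.8]
241 [415.  -96.9 153.8] [84 80 81] [409.2 -83.  143.3]
242 [417.  -92.4 144.9] [61 62 61] [409.  -83.1 140.6]
243 [417.8 -90.5 139.4] [96 93 93] [408.8 -83.1 137.7]
244 [417.7 -90.3 136.2] [101  98  96] [409.4 -81.4 132.5]
245 [416.6 -92.3 136.1] [104 101  99] [409.3 -81.  129.1]
246 [416.8 -91.4 131.9] [103 100  98] [431.7 -31.9  59.5]
247 [442.2 -38.7  56.3] [104 103  99] [431.3 -32.4  57. ]
248 [440.2 -42.4  58.1] [103 102  98] [432.4 -29.4  49.7]
249 [441.5 -39.3  50.5] [100  99  98] [443.6  -4.5  12.1]
250 [441.3 -39.3  47.3] [102 100  98] [441.7  -8.1  13.7]
251 [440.9 -39.8  44.7] [102 100  97] [441.6  -7.8   9.8]
252 [441.3 -38.5  39.6] [58 57 57] [440.1 -10.4  10. ]
253 [449.2 -21.7  12.4] [39 37 39] [438.2 -14.1  11.7]
254 [448.7 -22.2   9.7] [38 36 39] [437.8 -14.4   8.8]
255 [446.7 -25.9  11.5] [37 36 39] [436.1 -17.7   9.9]
256 [445.4 -28.2  11.3] [36 39 39] [434.1 -21.5  11.9]
257 [443.1 -32.6  14.2] [41 39 39] [433.4 -22.4   9.7]
258 [443.5 -31.3   8.9] [40 37 40] [432.  -25.1  10.2]
259 [441.3 -35.4  11.4] [37 34 38] [431.  -26.7   9.1]
260 [440.4 -36.9  10.1] [38 37 39] [430.2 -27.9   7.3]
261 [440.1 -37.    6.8] [38 36 39] [ 4.312e+02 -2.510e+01 -2.000e-01]
262 [439.7 -37.4   3.9] [58 57 57] [428.4 -30.6   4.3]
263 [ 4.396e+02 -3.720e+01  1.000e-01] [74 77 77] [427.7 -31.6   2.3]
264 [438.  -40.    0.8] [70 71 71] [427.4 -31.8  -1. ]
265 [436.7 -42.3   0.6] [75 77 76] [425.1 -36.2   2.2]
```

Run:
```python
from h import *
for f,n in(("held1","side"),("t2","top")):
    d=np.load(f+".npz");dd=d["d"];p=d["p"];c=calibration(n);R=np.array(c["R"]);t=np.array(c["t"])
    v,u=np.mgrid[:420,:560];X=np.stack([(u-c["cx"])/c["fx"]*dd,(v-c["cy"])/c["fy"]*dd,dd],-1)
    W=((X-t)@R)*1000
    T=np.array([619.9,-128.1]) if f=="held1" else np.array([497.5,-85.4])
    m=(np.hypot(W[...,0]-T[0],W[...,1]-T[1])<60)&(dd>0)&(W[...,2]>35)
    hz=W[m]; print(f,"n",m.sum(),"low",np.round(hz[np.argsort(hz[:,2])[:12]],0).tolist())
```

```text
held1 n 6148 low [[614.0, -111.0, 88.0], [608.0, -143.0, 88.0], [617.0, -111.0, 88.0], [626.0, -113.0, 89.0], [613.0, -109.0, 89.0], [622.0, -111.0, 89.0], [614.0, -111.0, 90.0], [608.0, -146.0, 90.0], [618.0, -113.0, 90.0], [628.0, -113.0, 90.0], [623.0, -113.0, 90.0], [612.0, -106.0, 91.0]]
t2 n 3117 low [[500.0, -38.0, 211.0], [508.0, -28.0, 212.0], [506.0, -31.0, 214.0], [503.0, -33.0, 216.0], [501.0, -35.0, 218.0], [507.0, -30.0, 219.0], [505.0, -32.0, 220.0], [509.0, -28.0, 221.0], [502.0, -34.0, 223.0], [499.0, -36.0, 226.0], [515.0, -29.0, 226.0], [511.0, -34.0, 226.0]]
```

```bash
python3 -c "
from bench import bot
print([ (a,getattr(bot,a)) for a in dir(bot) if a[0]!='_'])"
```

```text
[('PlanningError', <class 'bench.PlanningError'>), ('grasp_offset', 0.0188)]
```

Depth puts the visible fingertips about 30 mm above the reported TCP, in both the held picture and this one. So the reported z reads low by that amount. I'll open the fingers and lower carefully, watching the force.

>>> play_rows(
  deltas=[
    [80,0,0,0,0,0,0],
    [80,0,0,0,0,0,0],
    [80,0,0,0,0,0,0],
    [80,0,0,0,0,0,0],
    [80,0,0,0,0,0,0],
    [80,0,0,0,0,0,0],
    [80,0,0,-0.04,0,0,0],
    [80,0,0,-0.07,0,0,0],
  ],
)

```text
clock: 6.2
tool_pos: [0.4587, -0.0181, -0.0111]
tool_rot: [0.925, 0.381, -0.0, 0.001]
wrist_force: [-0.5, -1.0, 0.2]
gripper_width: 0.0797
```

>>> play_rows(
  deltas=[
    [80,0,0,-0.02,0,0,0],
    [80,0,0,-0.03,0,0,0],
    [80,0,0,-0.03,0,0,0],
  ],
)

```text
clock: 6.5
tool_pos: [0.4585, -0.0182, -0.0175]
tool_rot: [0.925, 0.381, -0.0, 0.001]
wrist_force: [0.3, 0.5, 0.5]
gripper_width: 0.0801
```

>>> play_rows(
  deltas=[
    [80,0,0,-0.01,0,0,0],
    [80,0,0,-0.02,0,0,0],
    [80,0,0,-0.028,0,0,0],
    [80,0,0,-0.028,0,0,0],
  ],
)

```text
clock: 6.9
tool_pos: [0.4584, -0.0182, -0.0233]
tool_rot: [0.925, 0.381, -0.001, 0.001]
wrist_force: [0.4, -0.4, 0.4]
gripper_width: 0.08
```

>>> play_rows(
  deltas=[
    [80,0,0,-0.01,0,0,0],
    [80,0,0,-0.015,0,0,0],
    [80,0,0,-0.015,0,0,0],
  ],
)

```text
clock: 7.2
tool_pos: [0.4584, -0.0182, -0.0264]
tool_rot: [0.925, 0.381, -0.001, 0.001]
wrist_force: [-0.1, 0.2, -0.3]
gripper_width: 0.0796
```

>>> play_rows(
  deltas=[
    [30,0,0,0,0,0,0],
    [30,0,0,0,0,0,0],
    [30,0,0,0,0,0,0],
    [30,0,0,0,0,0,0],
    [30,0,0,0,0,0,0],
    [30,0,0,0,0,0,0],
    [30,0,0,0,0,0,0],
    [30,0,0,0,0,0,0],
  ],
)

```text
clock: 8.0
tool_pos: [0.4583, -0.0182, -0.0264]
tool_rot: [0.925, 0.381, -0.001, 0.001]
wrist_force: [0.1, -0.3, 1.0]
gripper_width: 0.0495
```

>>> play_rows(
  deltas=[
    [30,0,0,0.12,0,0,0],
    [30,0,0,0.26,0,0,0],
    [30,0.1,-0.1,0.26,0,0,0.1],
    [30,0.35,-0.25,0.26,0,0,0.2],
    [30,0.6,-0.4,0.26,0,0,0.3],
    [30,0.8,-0.537,0.26,0,0,0.4],
    [30,0.8,-0.537,0.26,0,0,0.416],
    [30,0.8,-0.537,0.26,0,0,0.416],
  ],
)

```text
clock: 8.8
tool_pos: [0.6193, -0.1278, 0.025]
tool_rot: [0.754, 0.657, -0.001, 0.001]
wrist_force: [-0.2, 1.0, -1.4]
gripper_width: 0.0495
```

>>> play_rows(
  deltas=[
    [30,0,0.01,-0.1,0,0,0],
    [30,0,0.01,-0.17,0,0,0],
    [30,0,0.01,-0.21,0,0,0],
    [30,0,0.01,-0.222,0,0,0],
    [30,0,0.01,-0.222,0,0,0],
  ],
)

```text
clock: 9.3
tool_pos: [0.6192, -0.1255, -0.0193]
tool_rot: [0.754, 0.657, -0.001, 0.001]
wrist_force: [0.5, -0.4, -1.2]
gripper_width: 0.0495
```

```bash
python3 snap.py place1 side 290 190 430 295
```

```text
(no output)
```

View pics/place1.png

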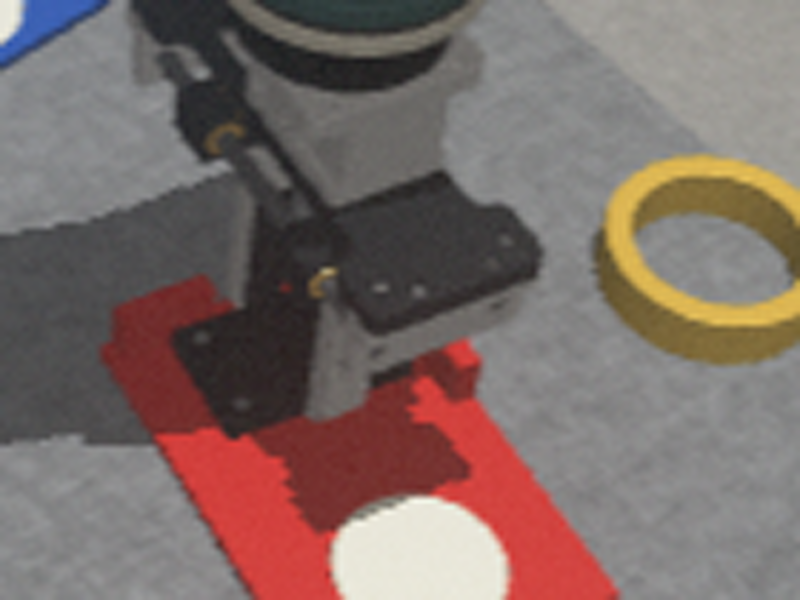

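The plate is held flat in the corner of the red tray, its edges at crop (205,335)–(240,405), a few mm short of both fences. I'll push along tray +x in small steps.

>>> play_rows(
  deltas=[
    [30,0.01,-0.001,-0.003,0,0,0],
    [30,0.015,-0.002,-0.003,0,0,0],
    [30,0.02,-0.003,-0.003,0,0,0],
    [30,0.025,-0.003,-0.003,0,0,0],
    [30,0.025,-0.003,-0.003,0,0,0],
  ],
)

```text
clock: 9.85
tool_pos: [0.6246, -0.1263, -0.0195]
tool_rot: [0.754, 0.657, -0.001, 0.001]
wrist_force: [0.8, -0.8, -0.1]
gripper_width: 0.0498
```

>>> play_rows(
  deltas=[
    [30,0.005,-0.001,0,0,0,0],
    [30,0.01,-0.001,0,0,0,0],
    [30,0.01,-0.001,0,0,0,0],
  ],
)

```text
clock: 10.15
tool_pos: [0.6249, -0.1264, -0.0199]
tool_rot: [0.754, 0.657, -0.002, -0.0]
wrist_force: [-8.9, 1.1, 4.3]
gripper_width: 0.0496
```

>>> play_rows(
  deltas=[
    [30,0.008,0.005,0,0,0,0],
    [30,0.008,0.01,0,0,0,0],
    [30,0.009,0.015,0,0,0,0],
    [30,0.009,0.02,0,0,0,0],
    [30,0.009,0.02,0,0,0,0],
  ],
)

```text
clock: 10.65
tool_pos: [0.6251, -0.124, -0.0203]
tool_rot: [0.754, 0.657, -0.003, -0.0]
wrist_force: [-7.5, -5.5, 1.8]
gripper_width: 0.0494
```

>>> play_rows(
  deltas=[
    [30,0.007,0.005,0,0,0,0],
    [30,0.008,0.01,0,0,0,0],
    [30,0.008,0.01,0,0,0,0],
  ],
)

```text
clock: 10.95
tool_pos: [0.6251, -0.124, -0.0203]
tool_rot: [0.754, 0.656, -0.005, -0.001]
wrist_force: [-10.3, -6.7, 7.3]
gripper_width: 0.0494
```

>>> play_rows(
  deltas=[
    [30,0.015,0.015,0,0,0,0],
    [30,0.02,0.025,0,0,0,0],
    [30,0.02,0.025,0,0,0,0],
    [30,0.02,0.025,0,0,0,0],
  ],
)

```text
clock: 11.35
tool_pos: [0.6262, -0.1236, -0.0205]
tool_rot: [0.756, 0.655, -0.008, -0.001]
wrist_force: [-15.8, -16.7, 7.3]
gripper_width: 0.0494
```

>>> play_rows(
  deltas=[
    [64,0.005,0.005,0,0,0,0],
    [64,0,0,0,0,0,0],
    [64,0,0,0,0,0,0],
    [64,0,0,0,0,0,0],
    [64,0,0,0.1,0,0,0],
    [64,0,0,0.25,0,0,0],
    [64,0,0,0.4,0,0,0],
    [64,-0.15,0.25,0.5,0,0,0],
  ],
)

```text
clock: 12.15
tool_pos: [0.6039, -0.0874, 0.0781]
tool_rot: [0.757, 0.653, -0.007, 0.001]
wrist_force: [0.7, 1.8, 0.1]
gripper_width: 0.0636
```

>>> play_rows(
  deltas=[
    [80,-0.5,1,0,0,0,0],
    [80,-0.5,1,0,0,0,0],
    [80,-0.5,1,0,0,0,0],
    [80,-0.5,1,0,0,0,0],
    [80,-0.5,1,0,0,0,0],
    [80,-0.5,1,0,0,0,0],
  ],
)

```text
clock: 12.75
tool_pos: [0.5027, 0.1162, 0.0783]
tool_rot: [0.756, 0.655, -0.007, 0.001]
wrist_force: [0.6, -0.9, 1.0]
gripper_width: 0.0797
```

```bash
cat > go.py <<'E'
# go.py x y z jawdeg  (mm, reported) -> row deltas with level tool
import sys,numpy as np
from scipy.spatial.transform import Rotation as R
from bench import readout
x,y,z,j=map(float,sys.argv[1:]);s=readout.sense()
p=np.array(s["tool_pos"])*1000;q=R.from_quat(s["tool_rot"]);X=q.as_matrix()[:,0]
j0=np.degrees(np.arctan2(X[1],X[0]));j=j0+(j-j0+90)%180-90
a=np.radians(j)/2;g=R.from_quat([np.cos(a),np.sin(a),0,0])
print("pos",p.round(1),"jaw",round(j0,2),"row",np.round((np.array([x,y,z])-p)/200,4).tolist(),np.round((g*q.inv()).as_rotvec()/(np.pi/2),4).tolist(),"F",np.round(s["wrist_force"],1),"w",s["gripper_width"])
E
python3 go.py 378 350.6 30 83.8
python3 - <<'E'
from h import *
for n in("top","side"):
    p,d=read_camera(n);np.savez(f"b_{n}.npz",p=p,d=d)
    v=p.max(2)
    if n=="top": cv2.imwrite("pics/b.png",cv2.resize(p[165:250,325:425,::-1],(700,595),interpolation=cv2.INTER_CUBIC))
    for b,s in blobs(v<55,150):
        e=edge(n,b,.016);r=cv2.minAreaRect(e)
        if abs(r[0][0]-624)<60 and abs(r[0][1]+122)<60: print(n,np.round(r[0],1),np.round(r[1],1),round(r[2],1))
E
```

```text
pos [502.7 116.2  78.3] jaw 81.85 row [-0.6236, 1.1721, -0.2416] [0.0065, -0.0054, 0.0217] F [ 0.6 -0.9  1. ] w 0.07968340611575578
top [ 624.6 -123.1] [47.8 80.4] 81.6
```

View pics/b.png

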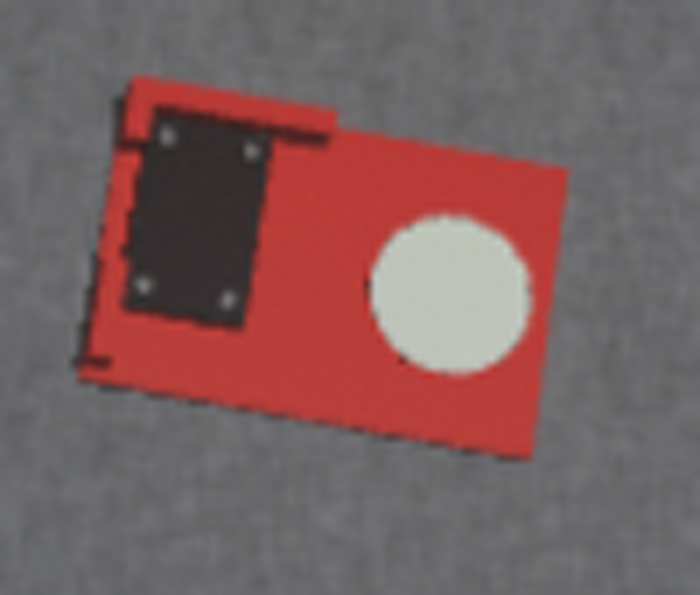

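The black plate is home in the red tray, at crop (125–270, 105–330), measuring (624.6,-123.1) at 81.6° against 82.2° for the tray. Next is the copper plate.

>>> play_rows(
  deltas=[
    [80,-0.55,1,-0.1,0.0065,-0.0054,0.022],
    [80,-0.55,1,-0.1,0.0065,-0.0054,0.022],
    [80,-0.55,1,-0.1,0.0065,-0.0054,0.022],
    [80,-0.55,1,-0.1,0.0065,-0.0054,0.022],
    [80,-0.55,1,-0.1,0.0065,-0.0054,0.022],
    [80,-0.55,1,-0.1,0.0065,-0.0054,0.022],
  ],
)

```text
clock: 13.45
tool_pos: [0.3929, 0.3153, 0.0579]
tool_rot: [0.744, 0.668, -0.0, 0.0]
wrist_force: [1.0, -0.3, -0.2]
gripper_width: 0.0799
```

```bash
python3 go.py 378 350.6 -26.4 83.8
```

```text
pos [392.9 315.3  57.9] jaw 83.78 row [-0.0745, 0.1767, -0.4216] [0.0004, -0.0, 0.0002] F [ 1.  -0.3 -0.2] w 0.07987192626609586
```

>>> play_rows(
  deltas=[
    [80,-0.0745,0.177,-0.1,0,0,0],
    [80,-0.0745,0.177,-0.2,0,0,0],
    [80,-0.0745,0.177,-0.3,0,0,0],
    [80,-0.0745,0.177,-0.37,0,0,0],
    [80,-0.0745,0.177,-0.4,0,0,0],
    [80,-0.0745,0.177,-0.421,0,0,0],
    [80,-0.0745,0.177,-0.421,0,0,0],
    [30,-0.0745,0.177,-0.421,0,0,0],
  ],
  newtons=40,
)

```text
clock: 14.25
tool_pos: [0.3784, 0.3508, -0.0257]
tool_rot: [0.745, 0.668, 0.0, 0.0]
wrist_force: [-0.1, -0.5, -0.3]
gripper_width: 0.0749
```

>>> play_rows(
  deltas=[
    [30,0,0,0,0,0,0],
    [30,0,0,0,0,0,0],
    [30,0,0,0,0,0,0],
    [30,0,0,0,0,0,0],
    [30,0,0,0,0,0,0],
    [30,0,0,0,0,0,0],
    [30,0,0,0.25,0,0,0],
    [30,0,0,0.45,0,0,0],
  ],
)

```text
clock: 15.05
tool_pos: [0.3778, 0.3501, 0.065]
tool_rot: [0.745, 0.668, -0.001, 0.0]
wrist_force: [1.5, 0.3, -3.3]
gripper_width: 0.0493
```

```bash
python3 go.py 619.5 -126.5 40 82.2
```

```text
pos [377.8 350.1  65. ] jaw 83.75 row [1.2083, -2.3828, -0.1251] [0.0012, -0.0006, -0.0172] F [ 1.5  0.3 -3.3] w 0.0492711839159364
```

>>> play_rows(
  deltas=[
    [30,0.5,-1,0,0,0,-0.017],
    [30,0.5,-1,0,0,0,-0.017],
    [30,0.5,-1,0,0,0,-0.017],
    [30,0.5,-1,0,0,0,-0.017],
    [30,0.5,-1,0,0,0,-0.017],
    [30,0.5,-1,0,0,0,-0.017],
  ],
)

```text
clock: 15.65
tool_pos: [0.4789, 0.1462, 0.0649]
tool_rot: [0.755, 0.655, -0.001, 0.001]
wrist_force: [-0.8, 1.3, -4.5]
gripper_width: 0.0497
```

>>> play_rows(
  deltas=[
    [30,0.5,-1,0,0,0,0],
    [30,0.5,-1,0,0,0,0],
    [30,0.5,-1,0,0,0,0],
    [30,0.5,-1,0,0,0,0],
    [30,0.5,-1,0,0,0,0],
    [30,0.5,-1,0,0,0,0],
  ],
)

```text
clock: 16.25
tool_pos: [0.5796, -0.0576, 0.0645]
tool_rot: [0.757, 0.654, -0.002, 0.001]
wrist_force: [-0.8, 0.3, -4.0]
gripper_width: 0.0494
```

```bash
python3 go.py 619.5 -126.5 -8.5 82.2
```

```text
pos [579.6 -57.6  64.5] jaw 81.66 row [0.1993, -0.3444, -0.3648] [0.003, -0.0007, 0.006] F [-0.8  0.3 -4. ] w 0.04940651999223544
```

>>> play_rows(
  deltas=[
    [30,0.1,-0.17,-0.05,0.003,-0.001,0.006],
    [30,0.2,-0.344,-0.1,0.003,-0.001,0.006],
    [30,0.2,-0.344,-0.15,0.003,-0.001,0.006],
    [30,0.2,-0.344,-0.25,0.003,-0.001,0.006],
    [30,0.2,-0.344,-0.32,0.003,-0.001,0.006],
    [30,0.2,-0.344,-0.35,0.003,-0.001,0.006],
    [30,0.2,-0.344,-0.362,0.003,-0.001,0.006],
    [30,0.2,-0.344,-0.362,0.003,-0.001,0.006],
  ],
)

```text
clock: 17.05
tool_pos: [0.6197, -0.126, -0.0078]
tool_rot: [0.753, 0.658, 0.0, 0.0]
wrist_force: [0.2, 0.4, -4.1]
gripper_width: 0.0494
```

>>> play_rows(
  deltas=[
    [30,0.005,0,-0.003,0,0,0],
    [30,0.01,-0.001,-0.003,0,0,0],
    [30,0.015,-0.002,-0.003,0,0,0],
    [30,0.02,-0.003,-0.003,0,0,0],
    [30,0.025,-0.003,-0.003,0,0,0],
    [30,0.03,-0.004,-0.003,0,0,0],
    [30,0.035,-0.004,-0.003,0,0,0],
    [30,0.035,-0.004,-0.003,0,0,0],
  ],
)

```text
clock: 17.85
tool_pos: [0.6244, -0.1267, -0.0088]
tool_rot: [0.754, 0.657, -0.001, -0.002]
wrist_force: [-14.4, 0.4, 5.1]
gripper_width: 0.0495
```

>>> play_rows(
  deltas=[
    [30,0.008,0.005,0,0,0,0],
    [30,0.008,0.01,0,0,0,0],
    [30,0.009,0.015,0,0,0,0],
    [30,0.009,0.02,0,0,0,0],
    [30,0.009,0.025,0,0,0,0],
    [30,0.009,0.03,0,0,0,0],
    [30,0.009,0.03,0,0,0,0],
  ],
)

```text
clock: 18.55
tool_pos: [0.6248, -0.1231, -0.0092]
tool_rot: [0.754, 0.657, -0.003, -0.002]
wrist_force: [-6.3, -8.3, -5.0]
gripper_width: 0.05
```

>>> play_rows(
  deltas=[
    [30,0.01,0.01,0,0,0,0],
    [30,0.015,0.02,0,0,0,0],
    [30,0.02,0.025,0,0,0,0],
    [30,0.02,0.025,0,0,0,0],
  ],
)

```text
clock: 18.95
tool_pos: [0.625, -0.1232, -0.0094]
tool_rot: [0.755, 0.655, -0.007, -0.002]
wrist_force: [-22.1, -19.0, 11.4]
gripper_width: 0.0492
```

```bash
python3 go.py 625 -124 -10 82.2
```

```text
pos [ 625.  -123.2   -9.4] jaw 81.89 row [0.0002, -0.0041, -0.003] [0.0035, -0.008, 0.0034] F [-22.1 -19.   11.4] w 0.04921140628771487
```

>>> play_rows(
  deltas=[
    [66,0.003,0.003,-0.003,0,0,0],
    [66,0,0,-0.003,0,0,0],
    [66,0,0,0,0,0,0],
    [66,0,0,0,0,0,0],
    [66,0,0,0.1,0,0,0],
    [66,0,0,0.25,0,0,0],
    [66,0,0,0.4,0,0,0],
    [66,0,0,0.5,0,0,0],
  ],
)

```text
clock: 19.75
tool_pos: [0.6259, -0.1229, 0.0929]
tool_rot: [0.755, 0.656, -0.006, -0.001]
wrist_force: [0.7, 0.4, 0.3]
gripper_width: 0.0659
```

>>> play_rows(
  deltas=[
    [70,-1,-0.9,0,0.003,-0.008,0],
    [70,-1,-0.9,0,0.003,-0.008,0],
    [70,-1,-0.9,0,0.003,-0.008,0],
    [70,-1,-0.9,0,0.003,-0.008,0],
    [70,-1,-0.9,0,0.003,-0.008,0],
    [70,-1,-0.9,0,0.003,-0.008,0],
    [70,-1,-0.9,0,0.003,-0.008,0],
  ],
)

```text
clock: 20.45
tool_pos: [0.4241, -0.305, 0.0934]
tool_rot: [0.756, 0.654, 0.001, 0.001]
wrist_force: [0.2, 0.0, 0.0]
gripper_width: 0.0699
```

```bash
python3 go.py 379 -366 -14 80
python3 - <<'E'
from h import *
for n in("top","side"):
    p,d=read_camera(n);np.savez(f"c_{n}.npz",p=p,d=d);M=masks(p)
    if n=="side": cv2.imwrite("pics/c.png",cv2.resize(p[215:320,295:435,::-1],(800,600),interpolation=cv2.INTER_CUBIC))
    for k in("copper","black","brass"):
      for b,s in blobs(M[k],100):
        z={"copper":.026,"black":.016,"brass":.022}[k]
        r=cv2.minAreaRect(edge(n,b,z))
        if (abs(r[0][0]-624)<60 and abs(r[0][1]+122)<60)or abs(r[0][1]+366)<40: print(n,k,np.round(r[0],1),np.round(r[1],1),round(r[2],1))
E
```

```text
pos [ 424.1 -305.    93.4] jaw 81.69 row [-0.2254, -0.3052, -0.5368] [0.0009, 0.0018, -0.0188] F [0.2 0.  0. ] w 0.069934477918915
top copper [ 625.3 -123.5] [52.  82.6] 81.8
top black [ 137.7 -333.4] [176.5 405.3] 46.3
top brass [ 378.8 -362.2] [40.8 48.6] 2.4
side brass [ 379. -365.] [55.2 42.5] 53.7
```

View pics/c.png

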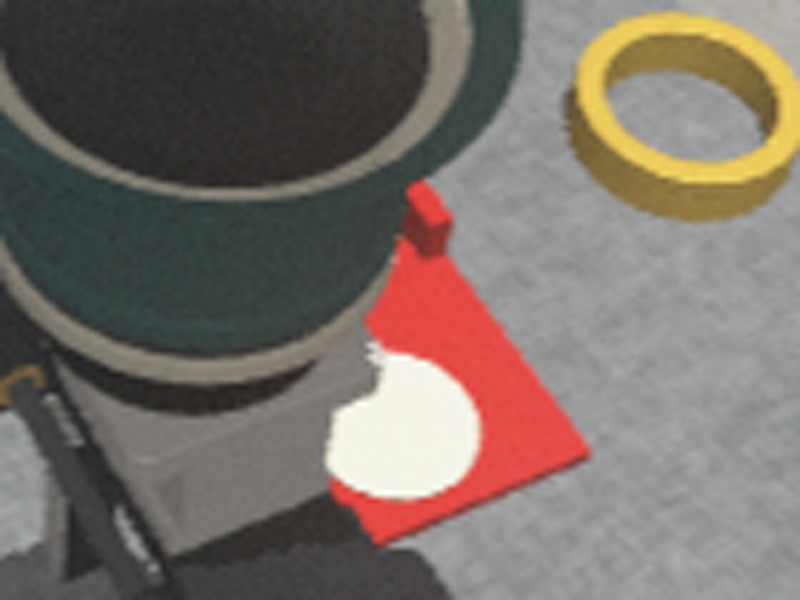

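The arm hides the plates in this side crop; only the tray's free corner and circle (405,425) are visible. The top view measures copper at (625.3,-123.5), 81.8°, which is right on the home. Next is the burner.

>>> play_rows(
  deltas=[
    [70,-0.226,-0.305,-0.1,0,0.002,0],
    [70,-0.226,-0.305,-0.1,0,0.002,0],
    [70,-0.226,-0.305,-0.15,0,0.002,0],
    [70,-0.226,-0.305,-0.3,0,0.002,0],
    [70,-0.226,-0.305,-0.45,0,0.002,0],
    [70,-0.226,-0.305,-0.56,0,0.002,0],
    [70,-0.226,-0.305,-0.56,0,0.002,0],
    [25,-0.226,-0.305,-0.56,0,0.002,0],
  ],
  newtons=25,
)

```text
clock: 21.35
tool_pos: [0.3824, -0.3628, -0.0187]
tool_rot: [0.755, 0.656, -0.0, 0.0]
wrist_force: [0.4, -0.7, 0.4]
gripper_width: 0.065
```

>>> play_rows(
  deltas=[
    [25,0,0,0,0,0,0],
    [25,0,0,0,0,0,0],
    [25,0,0,0,0,0,0],
    [25,0,0,0,0,0,0],
    [25,0,0,0,0,0,0],
    [25,0,0,0,0,0,0],
    [25,0,0,0.15,0,0,0],
    [25,0,0,0.35,0,0,0],
  ],
)

```text
clock: 22.15
tool_pos: [0.3814, -0.362, 0.0513]
tool_rot: [0.755, 0.656, -0.001, -0.001]
wrist_force: [0.9, -0.8, -1.4]
gripper_width: 0.0436
```

```bash
python3 go.py 600 -225 50 82
```

```text
pos [ 381.4 -362.    51.3] jaw 82.0 row [1.0932, 0.6849, -0.0064] [-0.001, -0.0017, -0.0] F [ 0.9 -0.8 -1.4] w 0.04357389520896207
```

>>> play_rows(
  deltas=[
    [25,0.95,0.65,0,0,0,0],
    [25,0.95,0.65,0,0,0,0],
    [25,0.95,0.65,0,0,0,0],
    [25,0.95,0.65,0,0,0,0],
    [25,0.95,0.65,0,0,0,0],
    [25,0.95,0.65,0,0,0,0],
  ],
)

```text
clock: 22.75
tool_pos: [0.5748, -0.2278, 0.0512]
tool_rot: [0.753, 0.658, 0.0, -0.001]
wrist_force: [0.6, 0.3, -2.2]
gripper_width: 0.0434
```

```bash
python3 go.py 602 -225 -12.4 82
```

```text
pos [ 574.8 -227.8   51.2] jaw 82.34 row [0.1358, 0.0141, -0.3182] [-0.0017, -0.0009, -0.0038] F [ 0.6  0.3 -2.2] w 0.04340656208789974
```

>>> play_rows(
  deltas=[
    [25,0.136,0.014,-0.05,0,0,0],
    [25,0.136,0.014,-0.12,0,0,0],
    [25,0.136,0.014,-0.2,0,0,0],
    [25,0.136,0.014,-0.27,0,0,0],
    [25,0.136,0.014,-0.305,0,0,0],
    [25,0.136,0.014,-0.318,0,0,0],
    [25,0.136,0.014,-0.318,0,0,0],
    [25,0.136,0.014,-0.318,0,0,0],
  ],
)

```text
clock: 23.55
tool_pos: [0.6015, -0.2255, -0.0121]
tool_rot: [0.753, 0.658, 0.0, -0.001]
wrist_force: [-3.2, -0.3, 3.9]
gripper_width: 0.0433
```

>>> play_rows(
  deltas=[
    [60,0,0,-0.002,0,0,0],
    [60,0,0,-0.002,0,0,0],
    [60,0,0,-0.002,0,0,0],
    [60,0,0,0,0,0,0],
    [64,0,0,0.1,0,0,0],
    [64,0,0,0.3,0,0,0],
    [64,0,0,0.45,0,0,0],
    [64,-0.2,0.2,0.5,0,0,0],
  ],
)

```text
clock: 24.35
tool_pos: [0.5702, -0.1944, 0.09]
tool_rot: [0.754, 0.657, 0.001, 0.002]
wrist_force: [0.3, -0.2, 0.6]
gripper_width: 0.064
```

>>> play_rows(
  deltas=[
    [80,-0.6,1,-0.2,0,0,0.1],
    [80,-0.6,1,-0.2,0,0,0.2],
    [80,-0.6,1,-0.2,0,0,0.22],
    [80,-0.6,1,-0.2,0,0,0.22],
    [80,-0.6,1,-0.2,0,0,0.22],
    [80,-0.6,1,-0.2,0,0,0.22],
  ],
)

```text
clock: 24.95
tool_pos: [0.4481, 0.0089, 0.0497]
tool_rot: [0.628, 0.778, 0.002, 0.001]
wrist_force: [0.1, -0.9, 0.9]
gripper_width: 0.0802
```

```bash
python3 go.py 398.5 178.2 -26.4 101.8; python3 snap.py d side 295 210 435 315
```

```text
pos [448.1   8.9  49.7] jaw 102.19 row [-0.2479, 0.8464, -0.3803] [-0.001, 0.0023, -0.0044] F [ 0.1 -0.9  0.9] w 0.08020564542903663
```

View pics/d.png

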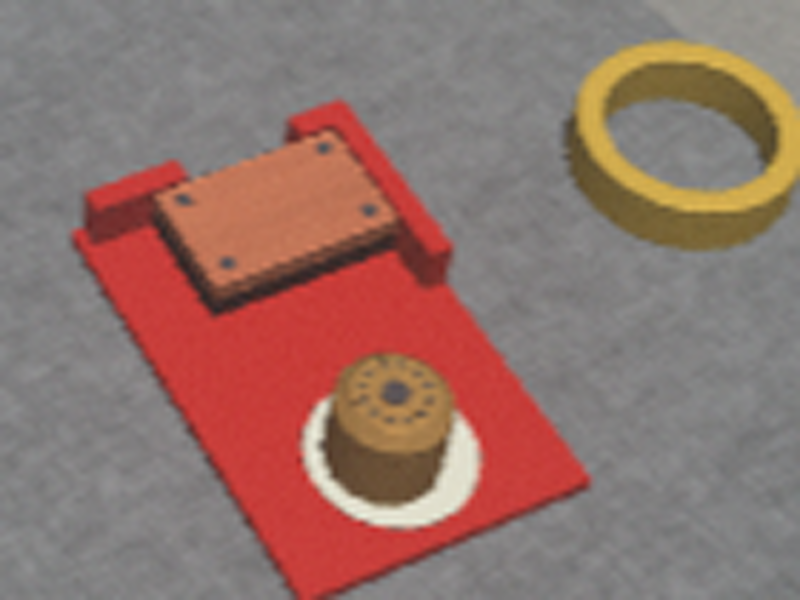

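The red kit looks right. Copper sits flush over black in the corner, at crop (155–400, 130–310), and the burner stands upright at (395,430) well inside the circle. Next is the aluminium plate.

>>> play_rows(
  deltas=[
    [80,-0.12,0.4,0,-0.001,0.002,-0.004],
    [80,-0.248,0.846,0,-0.001,0.002,-0.004],
    [80,-0.248,0.846,0,-0.001,0.002,-0.004],
    [80,-0.248,0.846,0,-0.001,0.002,-0.004],
    [80,-0.248,0.846,-0.12,-0.001,0.002,-0.004],
    [80,-0.248,0.846,-0.25,-0.001,0.002,-0.004],
    [80,-0.248,0.846,-0.35,-0.001,0.002,-0.004],
    [80,-0.248,0.846,-0.38,-0.001,0.002,-0.004],
  ],
  newtons=35,
)

```text
clock: 25.8
tool_pos: [0.4, 0.1753, -0.0272]
tool_rot: [0.632, 0.775, -0.001, 0.001]
wrist_force: [-9.3, -6.2, 72.4]
gripper_width: 0.0797
```

```bash
python3 go.py 398.5 178.2 -26.4 101.8
```

```text
pos [400.  175.3 -27.2] jaw 101.67 row [-0.0077, 0.0144, 0.0041] [0.0011, 0.0001, 0.0014] F [-9.3 -6.2 72.4] w 0.07970324491614267
```

>>> play_rows(
  deltas=[
    [80,0,0,0.012,0,0,0],
    [80,-0.008,0.014,0.012,0,0,0],
    [80,-0.008,0.014,0.012,0,0,0],
  ],
)

```text
clock: 26.1
tool_pos: [0.3989, 0.1785, -0.0243]
tool_rot: [0.632, 0.775, -0.0, 0.001]
wrist_force: [0.2, -1.3, 0.8]
gripper_width: 0.0803
```

```bash
python3 go.py 398.5 178.2 -25 101.8
```

```text
pos [398.9 178.5 -24.3] jaw 101.66 row [-0.0022, -0.0014, -0.0037] [0.0008, 0.0007, 0.0015] F [ 0.2 -1.3  0.8] w 0.08032930487913893
```

>>> play_rows(
  deltas=[
    [30,0,0,-0.003,0,0,0],
    [30,0,0,-0.003,0,0,0],
    [30,0,0,-0.003,0,0,0],
    [30,0,0,-0.003,0,0,0],
    [30,0,0,-0.003,0,0,0],
    [30,0,0,-0.003,0,0,0],
    [30,0,0,-0.003,0,0,0],
    [30,0,0,-0.003,0,0,0],
  ],
)

```text
clock: 26.9
tool_pos: [0.399, 0.1785, -0.0248]
tool_rot: [0.632, 0.775, -0.0, 0.001]
wrist_force: [-0.6, 0.1, 3.8]
gripper_width: 0.0495
```

>>> play_rows(
  deltas=[
    [30,0,0,0.15,0,0,0],
    [30,0,0,0.35,0,0,0],
    [30,0.3,0.05,0.4,0,0,-0.03],
    [30,0.6,0.1,0.4,0,0,-0.05],
    [30,0.9,0.14,0.4,0,0,-0.05],
    [30,1,0.15,0.4,0,0,-0.05],
    [30,1,0.15,0.4,0,0,-0.05],
  ],
)

```text
clock: 27.6
tool_pos: [0.6034, 0.2082, 0.0544]
tool_rot: [0.662, 0.749, 0.0, 0.002]
wrist_force: [-1.2, 0.3, -2.7]
gripper_width: 0.0494
```

```bash
python3 go.py 603.6 213 -17 97.4
```

```text
pos [603.4 208.2  54.4] jaw 97.08 row [0.0009, 0.0242, -0.3571] [0.0011, 0.0019, 0.0036] F [-1.2  0.3 -2.7] w 0.04941062218168806
```

>>> play_rows(
  deltas=[
    [30,0.001,0.024,-0.05,0,0.002,0.003],
    [30,0.001,0.024,-0.15,0,0.002,0.003],
    [30,0.001,0.024,-0.25,0,0.002,0.003],
    [30,0.001,0.024,-0.32,0,0.002,0.003],
    [30,0.001,0.024,-0.35,0,0.002,0.003],
    [30,0.001,0.024,-0.36,0,0.002,0.003],
    [30,0.001,0.024,-0.36,0,0.002,0.003],
  ],
)

```text
clock: 28.3
tool_pos: [0.6037, 0.2131, -0.0173]
tool_rot: [0.66, 0.751, -0.001, 0.001]
wrist_force: [-0.4, 0.6, -0.3]
gripper_width: 0.0495
```

>>> play_rows(
  deltas=[
    [30,0.005,0.001,-0.001,0,0,0],
    [30,0.01,0.001,-0.002,0,0,0],
    [30,0.015,0.002,-0.002,0,0,0],
    [30,0.02,0.003,-0.002,0,0,0],
    [30,0.025,0.003,-0.002,0,0,0],
    [30,0.03,0.004,-0.002,0,0,0],
    [30,0.03,0.004,-0.002,0,0,0],
  ],
)

```text
clock: 29.0
tool_pos: [0.6098, 0.2139, -0.0177]
tool_rot: [0.66, 0.751, -0.001, 0.001]
wrist_force: [-0.8, 0.1, -1.3]
gripper_width: 0.0493
```

>>> play_rows(
  deltas=[
    [30,0.005,0.001,-0.002,0,0,0],
    [30,0.01,0.001,-0.002,0,0,0],
    [30,0.015,0.002,-0.002,0,0,0],
    [30,0.02,0.003,-0.002,0,0,0],
    [30,0.02,0.003,-0.002,0,0,0],
  ],
)

```text
clock: 29.5
tool_pos: [0.6102, 0.214, -0.0185]
tool_rot: [0.66, 0.751, -0.003, -0.002]
wrist_force: [-23.3, -3.8, 17.9]
gripper_width: 0.0496
```

>>> play_rows(
  deltas=[
    [30,0.006,0.005,0,0,0,0],
    [30,0.007,0.01,0,0,0,0],
    [30,0.006,0.015,0,0,0,0],
    [30,0.005,0.02,0,0,0,0],
    [30,0.005,0.025,0,0,0,0],
    [30,0.005,0.025,0,0,0,0],
  ],
)

```text
clock: 30.1
tool_pos: [0.6099, 0.2149, -0.0187]
tool_rot: [0.661, 0.75, -0.007, -0.002]
wrist_force: [-12.8, -17.9, 13.1]
gripper_width: 0.0496
```

>>> play_rows(
  deltas=[
    [30,0.01,0.012,0,0,0,0],
    [30,0.012,0.022,0,0,0,0],
    [30,0.012,0.022,0,0,0,0],
  ],
)

```text
clock: 30.4
tool_pos: [0.61, 0.2148, -0.019]
tool_rot: [0.662, 0.749, -0.01, -0.002]
wrist_force: [-17.9, -20.1, 19.4]
gripper_width: 0.0498
```

>>> play_rows(
  deltas=[
    [66,0.003,0.003,-0.002,0,0,0],
    [66,0,0,-0.002,0,0,0],
    [66,0,0,0,0,0,0],
    [66,0,0,0,0,0,0],
    [66,0,0,0.1,0,0,0],
    [66,0,0,0.25,0,0,0],
    [66,0,0,0.4,0,0,0],
    [66,-0.3,-0.25,0.5,0,0,0],
  ],
)

```text
clock: 31.2
tool_pos: [0.5763, 0.1875, 0.0761]
tool_rot: [0.661, 0.75, -0.007, -0.001]
wrist_force: [-0.0, -1.1, 0.5]
gripper_width: 0.0661
```

>>> play_rows(
  deltas=[
    [70,-0.6,-1,-0.1,0,0,0],
    [70,-0.6,-1,-0.1,0,0,0],
    [70,-0.6,-1,-0.1,0,0,0],
    [70,-0.6,-1,-0.1,0,0,0],
    [70,-0.6,-1,-0.1,0,0,0],
    [70,-0.6,-1,-0.1,0,0,0],
  ],
)

```text
clock: 31.8
tool_pos: [0.4545, -0.0156, 0.0562]
tool_rot: [0.662, 0.749, -0.008, -0.001]
wrist_force: [1.1, 0.5, -0.1]
gripper_width: 0.0702
```

```bash
python3 go.py 411 -185.5 20 97
python3 - <<'E'
from h import *
for n in("top","side"):
    p,d=read_camera(n);np.savez(f"e_{n}.npz",p=p,d=d);M=masks(p)
    for k in("alu","blue","copper","green"):
      for b,s in blobs(M[k],40):
        r=cv2.minAreaRect(edge(n,b,{"alu":.016,"blue":.006,"copper":.026,"green":.04}[k]))
        if 380<r[0][0]<680 and -300<r[0][1]<300: print(n,k,np.round(r[0],1),np.round(r[1],1),round(r[2],1))
a,b=np.load("e_top.npz")["p"],np.load("e_side.npz")["p"]
a=cv2.resize(a[165:245,205:295],(450,400),interpolation=cv2.INTER_CUBIC);b=cv2.resize(b[140:220,220:320],(350,280),interpolation=cv2.INTER_CUBIC)
c=np.zeros((400,800,3),np.uint8);c[:,:450]=a;c[:280,450:]=b;cv2.imwrite("pics/e.png",c[:,:,::-1])
E
```

```text
pos [454.5 -15.6  56.2] jaw 97.02 row [-0.2176, -0.8496, -0.1811] [0.0067, -0.0072, -0.0002] F [ 1.1  0.5 -0.1] w 0.07021250774741801
top alu [608.8 215. ] [79.9 50.1] 7.4
top alu [609.4 112.6] [62.  60.4] 2.7
top alu [ 596.3 -219.7] [61.4 52.3] 27.7
top blue [608.9 164.4] [126.6 182.8] 7.3
top copper [ 625.6 -123.9] [52.3 82. ] 82.1
top green [ 410.6 -186.6] [27.8 30.9] 2.5
side alu [620.6 110.8] [37.5 62.4] 18.3
side alu [ 591.7 -236.2] [44.2 59.7] 54.7
side alu [ 406.1 -192.8] [29.2 41.1] 61.1
side blue [669.2 228.3] [12.5 59.5] 7.0
side blue [636.7 135.3] [ 68.4 117.5] 7.9
side copper [ 625.6 -122.8] [53.  82.6] 82.3
side green [ 411.8 -183.7] [30.3 28.6] 57.6
```

View pics/e.png

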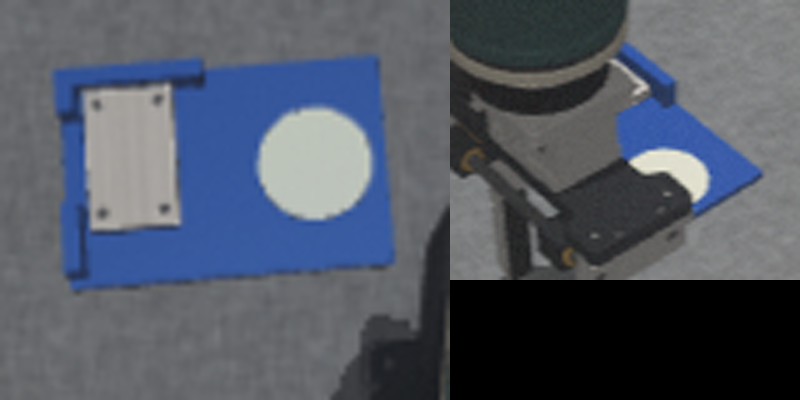

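The top half of the picture shows the aluminium plate at (130,158). It is against the end fence (top), but seems about 3 mm short of the side fence (left), so the push probably stalled on friction. I'll nudge it home with shut fingers after the valve, since the arm is already near the valve.

>>> play_rows(
  deltas=[
    [60,-0.218,-0.85,0.05,0.0067,-0.0072,0],
    [60,-0.218,-0.85,0.05,0.0067,-0.0072,0],
    [60,-0.218,-0.85,0.05,0.0067,-0.0072,0],
    [60,-0.218,-0.85,0.05,0.0067,-0.0072,0],
    [60,-0.218,-0.85,0.05,0.0067,-0.0072,0],
    [60,-0.218,-0.85,0,0.0067,-0.0072,0],
  ],
  newtons=20,
)

```text
clock: 32.5
tool_pos: [0.4148, -0.1819, 0.0569]
tool_rot: [0.661, 0.751, 0.001, 0.001]
wrist_force: [-0.5, 0.3, 0.7]
gripper_width: 0.0598
```

```bash
python3 go.py 411 -185.5 -11.5 97
```

```text
pos [ 414.8 -181.9   56.9] jaw 97.27 row [-0.019, -0.0179, -0.3421] [-0.0003, 0.0023, -0.003] F [-0.5  0.3  0.7] w 0.05983405206504055
```

>>> play_rows(
  deltas=[
    [60,-0.019,-0.018,-0.08,0,0.002,0],
    [60,-0.019,-0.018,-0.16,0,0.002,0],
    [60,-0.019,-0.018,-0.25,0,0.002,0],
    [60,-0.019,-0.018,-0.32,0,0.002,0],
    [60,-0.019,-0.018,-0.342,0,0.002,0],
    [60,-0.019,-0.018,-0.342,0,0.002,0],
    [15,-0.019,-0.018,-0.342,0,0.002,0],
    [15,-0.019,-0.018,-0.342,0,0.002,0],
  ],
)

```text
clock: 33.3
tool_pos: [0.4116, -0.1853, -0.011]
tool_rot: [0.661, 0.751, 0.001, 0.0]
wrist_force: [0.5, -0.7, -0.4]
gripper_width: 0.0471
```

>>> play_rows(
  deltas=[
    [15,0,0,0,0,0,0],
    [15,0,0,0,0,0,0],
    [15,0,0,0,0,0,0],
    [15,0,0,0,0,0,0],
    [15,0,0,0,0,0,0],
    [15,0,0,0,0,0,0],
    [15,0,0,0.2,0,0,0],
    [15,0,0,0.35,0,0,0],
  ],
)

```text
clock: 34.1
tool_pos: [0.4111, -0.1854, 0.0601]
tool_rot: [0.661, 0.751, 0.0, -0.0]
wrist_force: [0.3, 0.3, -1.2]
gripper_width: 0.0298
```

```bash
python3 go.py 611 112.5 -5 97.4
```

```text
pos [ 411.1 -185.4   60.1] jaw 97.27 row [0.9997, 1.4895, -0.3253] [-0.0002, 0.0001, 0.0014] F [ 0.3  0.3 -1.2] w 0.02982126485191828
```

>>> play_rows(
  deltas=[
    [15,0.5,0.75,0,0,0,0],
    [15,0.5,0.75,0,0,0,0],
    [15,0.5,0.75,0,0,0,0],
    [15,0.5,0.75,0,0,0,0],
    [15,0.5,0.75,0,0,0,0],
    [15,0.5,0.75,0,0,0,0],
  ],
)

```text
clock: 34.7
tool_pos: [0.5108, -0.0352, 0.0598]
tool_rot: [0.66, 0.751, -0.0, -0.0]
wrist_force: [-0.1, 0.2, -0.9]
gripper_width: 0.0295
```

>>> play_rows(
  deltas=[
    [15,0.5,0.73,0,0,0,0],
    [15,0.5,0.73,0,0,0,0],
    [15,0.5,0.73,0,0,0,0],
    [15,0.5,0.73,0,0,0,0],
    [15,0.5,0.73,0,0,0,0],
    [15,0.5,0.73,0,0,0,0],
  ],
)

```text
clock: 35.3
tool_pos: [0.6103, 0.1094, 0.0594]
tool_rot: [0.661, 0.751, -0.001, -0.0]
wrist_force: [0.3, -0.6, -1.8]
gripper_width: 0.0294
```

```bash
python3 go.py 611 112.5 -4.6 97.4
```

```text
pos [610.3 109.4  59.4] jaw 97.27 row [0.0035, 0.0156, -0.3201] [0.0005, -0.0008, 0.0014] F [ 0.3 -0.6 -1.8] w 0.029387068093666494
```

>>> play_rows(
  deltas=[
    [15,0.003,0.015,-0.08,0,0,0],
    [15,0.003,0.015,-0.16,0,0,0],
    [15,0.003,0.015,-0.24,0,0,0],
    [15,0.003,0.015,-0.29,0,0,0],
    [15,0.003,0.015,-0.31,0,0,0],
    [15,0.003,0.015,-0.32,0,0,0],
    [15,0.003,0.015,-0.322,0,0,0],
    [15,0.003,0.015,-0.322,0,0,0],
  ],
)

```text
clock: 36.1
tool_pos: [0.6108, 0.1121, -0.0045]
tool_rot: [0.661, 0.75, -0.001, -0.0]
wrist_force: [-2.7, -0.7, 3.4]
gripper_width: 0.0296
```

>>> play_rows(
  deltas=[
    [50,0,0,0,0,0,0],
    [50,0,0,0,0,0,0],
    [50,0,0,0,0,0,0],
    [50,0,0,0,0,0,0],
    [50,0,0,0.15,0,0,0],
    [50,0,0,0.32,0,0,0],
    [20,0,0,0.4,0,0,0],
    [0,0,0.2,0.4,0,0,0],
  ],
)

```text
clock: 36.9
tool_pos: [0.6131, 0.1472, 0.0783]
tool_rot: [0.664, 0.748, 0.0, 0.002]
wrist_force: [0.8, 1.1, -0.0]
gripper_width: 0.0373
```

```bash
python3 go.py 614.5 168 -17 97.4
```

```text
pos [613.1 147.2  78.3] jaw 96.84 row [0.0071, 0.1039, -0.4765] [0.0013, 0.0017, 0.0062] F [ 0.8  1.1 -0. ] w 0.03733447978930986
```

>>> play_rows(
  deltas=[
    [0,0,0.104,0,0,0.002,0.006],
    [0,0,0.104,0,0,0.002,0.006],
    [0,0,0.104,-0.05,0,0.002,0.006],
    [0,0,0.104,-0.15,0,0.002,0.006],
    [0,0,0.104,-0.28,0,0.002,0.006],
    [0,0,0.104,-0.4,0,0.002,0.006],
    [0,0,0.104,-0.46,0,0.002,0.006],
    [0,0,0.104,-0.472,0,0.002,0.006],
  ],
)

```text
clock: 37.7
tool_pos: [0.6121, 0.1666, -0.018]
tool_rot: [0.66, 0.751, -0.002, 0.0]
wrist_force: [0.1, 1.0, 0.8]
gripper_width: 0.0005
```

>>> play_rows(
  deltas=[
    [0,0,0.01,0,0,0,0],
    [0,-0.002,0.02,0,0,0,0],
    [0,-0.004,0.03,0,0,0,0],
    [0,-0.005,0.04,0,0,0,0],
    [0,-0.006,0.045,0,0,0,0],
    [0,-0.006,0.045,0,0,0,0],
  ],
)

```text
clock: 38.3
tool_pos: [0.611, 0.176, -0.0177]
tool_rot: [0.66, 0.751, -0.002, 0.0]
wrist_force: [-0.2, -1.2, -0.4]
gripper_width: 0.0006
```

>>> play_rows(
  deltas=[
    [0,-0.001,0.005,0,0,0,0],
    [0,-0.001,0.01,0,0,0,0],
    [0,-0.002,0.015,0,0,0,0],
    [0,-0.002,0.02,0,0,0,0],
    [0,-0.002,0.02,0,0,0,0],
  ],
)

```text
clock: 38.8
tool_pos: [0.6105, 0.18, -0.0178]
tool_rot: [0.66, 0.751, -0.002, 0.0]
wrist_force: [0.7, -0.5, 0.1]
gripper_width: 0.0001
```

>>> play_rows(
  deltas=[
    [0,-0.001,0.005,0,0,0,0],
    [0,-0.001,0.01,0,0,0,0],
    [0,-0.002,0.015,0,0,0,0],
    [0,-0.002,0.02,0,0,0,0],
    [0,-0.002,0.02,0,0,0,0],
  ],
)

```text
clock: 39.3
tool_pos: [0.6102, 0.1839, -0.0178]
tool_rot: [0.66, 0.751, -0.002, 0.0]
wrist_force: [0.8, -1.7, 0.6]
gripper_width: 0.0003
```

>>> play_rows(
  deltas=[
    [0,-0.001,0.005,0,0,0,0],
    [0,-0.001,0.01,0,0,0,0],
    [0,-0.002,0.015,0,0,0,0],
    [0,-0.002,0.02,0,0,0,0],
    [0,-0.002,0.02,0,0,0,0],
  ],
)

```text
clock: 39.8
tool_pos: [0.6101, 0.1844, -0.0179]
tool_rot: [0.661, 0.75, -0.004, 0.001]
wrist_force: [1.4, -16.1, 2.5]
gripper_width: 0.0002
```

Run:
```python
from h import *
p,d=read_camera("top");np.savez("f.npz",p=p)
for b,s in blobs(masks(p)["alu"],40):
    r=cv2.minAreaRect(edge("top",b,.016));print(np.round(r[0],1),np.round(r[1],1),round(r[2],1))
cv2.imwrite("pics/f.png",cv2.resize(p[165:245,205:295,::-1],(675,600),interpolation=cv2.INTER_CUBIC))
```

```text
[1169.9 -389.8] [199.5 488.9] 0.4
[601.8 100.3] [33.2 62.3] 58.4
[ 596.3 -219.7] [61.4 52.3] 27.7
[141.  -25.5] [64.9 12.1] 78.6
[110.1 -89.1] [68.2 12.2] 48.7
```

The push met a firm 16 N at y=184.4, so the plate is now on the side fence. Next I'll nudge it along +x against the end fence.

>>> play_rows(
  deltas=[
    [0,0.002,-0.03,0,0,0,0],
    [0,0.002,-0.05,0.15,0,0,0],
    [0,0,-0.05,0.35,0,0,0],
    [0,-0.1,0.05,0.35,0,0,0],
    [0,-0.28,0.13,0.35,0,0,0],
    [0,-0.28,0.13,0.3,0,0,0],
    [0,-0.28,0.13,0.15,0,0,0],
  ],
)

```text
clock: 40.55
tool_pos: [0.5552, 0.2122, 0.0141]
tool_rot: [0.661, 0.751, -0.001, 0.002]
wrist_force: [1.1, -0.3, -0.6]
gripper_width: 0.0004
```

```bash
python3 go.py 554.6 211.3 -17.5 97.4;  python3 - <<'E'
from h import *
p,d=read_camera("top");np.savez("f.npz",p=p)
for b,s in blobs(masks(p)["alu"],40):
    r=cv2.minAreaRect(edge("top",b,.016));print(np.round(r[0],1),np.round(r[1],1),round(r[2],1))
E
```

```text
pos [555.2 212.2  14.1] jaw 97.31 row [-0.0029, -0.0043, -0.1579] [0.0028, 0.0007, 0.001] F [ 1.1 -0.3 -0.6] w 0.00040934503574634044
[1171.6 -359. ] [174.2 268. ] 2.6
[1183.2 -534.3] [199.5 164.2] 90.0
[1151.3 -222.8] [15.2 63.3] 10.6
[1089.6 -592.3] [ 9.2 59.5] 2.6
[609.5 109.9] [62.  54.9] 2.7
[ 596.3 -219.7] [61.4 52.3] 27.7
[141.3 -20.4] [74.7 13.1] 80.6
[107.2 -92.4] [55.8 12.2] 48.7
```

>>> play_rows(
  deltas=[
    [0,-0.005,-0.004,-0.06,0,0,0],
    [0,-0.005,-0.004,-0.13,0,0,0],
    [0,-0.005,-0.004,-0.157,0,0,0],
    [0,-0.005,-0.004,-0.157,0,0,0],
    [0,0.01,-0.003,-0.157,0,0,0],
    [0,0.02,-0.002,-0.157,0,0,0],
    [0,0.025,-0.001,-0.157,0,0,0],
    [0,0.025,-0.001,-0.157,0,0,0],
  ],
)

```text
clock: 41.4
tool_pos: [0.5516, 0.2094, -0.0215]
tool_rot: [0.661, 0.751, -0.009, -0.003]
wrist_force: [-56.3, -12.7, 86.2]
gripper_width: 0.0004
```

>>> play_rows(
  deltas=[
    [0,0.005,0,0,0,0,0],
    [0,0.01,0.001,0,0,0,0],
    [0,0.015,0.001,0,0,0,0],
    [0,0.02,0.002,0,0,0,0],
    [0,0.02,0.002,0,0,0,0],
  ],
)

```text
clock: 41.9
tool_pos: [0.5532, 0.2095, -0.0211]
tool_rot: [0.661, 0.751, -0.011, -0.005]
wrist_force: [-23.9, -4.5, 34.4]
gripper_width: 0.0006
```

The tips are pressing on the tray floor, with 86 N at the wrist. I'll lift off before continuing.

>>> play_rows(
  deltas=[
    [0,-0.01,0,0.025,0,0,0],
    [0,-0.01,0,0.025,0.005,0.01,0],
    [0,-0.01,0,0.025,0.005,0.01,0],
  ],
)

```text
clock: 42.2
tool_pos: [0.5521, 0.2091, -0.0161]
tool_rot: [0.661, 0.75, -0.013, -0.014]
wrist_force: [0.7, 0.0, -0.2]
gripper_width: 0.0003
```

```bash
python3 go.py 555 211 -16 97.4
```

```text
pos [552.1 209.1 -16.1] jaw 97.26 row [0.0144, 0.0094, 0.0007] [0.0011, -0.024, 0.0015] F [ 0.7  0.  -0.2] w 0.0002734558217286031
```

Level the tool, then push +x gently.

>>> play_rows(
  deltas=[
    [0,0,0.008,0,0.001,-0.024,0],
    [0,0,0.008,0,0.001,-0.024,0],
    [0,0.01,0.009,0,0.001,-0.024,0],
    [0,0.02,0.01,0,0.001,-0.024,0],
    [0,0.03,0.011,0,0.001,-0.024,0],
    [0,0.03,0.011,0,0.001,-0.024,0],
  ],
)

```text
clock: 42.8
tool_pos: [0.5586, 0.2112, -0.0162]
tool_rot: [0.661, 0.75, -0.0, 0.0]
wrist_force: [0.1, 0.6, 0.8]
gripper_width: 0.0004
```

>>> play_rows(
  deltas=[
    [0,0.005,0,0,0,0,0],
    [0,0.01,0.001,0,0,0,0],
    [0,0.015,0.001,0,0,0,0],
    [0,0.02,0.002,0,0,0,0],
    [0,0.02,0.002,0,0,0,0],
  ],
)

```text
clock: 43.3
tool_pos: [0.5607, 0.2114, -0.0165]
tool_rot: [0.661, 0.75, -0.002, -0.001]
wrist_force: [-11.9, -2.0, 9.1]
gripper_width: 0.0002
```

>>> play_rows(
  deltas=[
    [0,0.005,0,0,0,0,0],
    [0,0.01,0.001,0,0,0,0],
    [0,0.015,0.001,0,0,0,0],
    [0,0.02,0.002,0,0,0,0],
    [0,0.02,0.002,0,0,0,0],
  ],
)

```text
clock: 43.8
tool_pos: [0.5608, 0.2114, -0.0169]
tool_rot: [0.661, 0.751, -0.005, -0.003]
wrist_force: [-23.8, -4.2, 20.3]
gripper_width: 0.0004
```

>>> play_rows(
  deltas=[
    [0,-0.03,0,0.01,0.005,0.006,0],
    [0,-0.03,0,0.15,0.003,-0.01,0],
    [0,-0.05,0,0.35,0.003,-0.01,0],
    [0,-0.3,-0.3,0.45,0.003,-0.01,0],
    [0,-0.6,-0.6,0.45,0.003,-0.01,0],
    [0,-0.8,-0.9,0.45,0.003,-0.01,-0.1],
    [0,-0.8,-1,0.45,0.003,-0.01,-0.15],
    [0,-0.8,-1,0.45,0.003,-0.01,-0.169],
  ],
)

```text
clock: 44.6
tool_pos: [0.401, 0.0125, 0.0732]
tool_rot: [0.755, 0.655, 0.003, 0.0]
wrist_force: [0.5, -1.9, 0.5]
gripper_width: 0.0007
```

```bash
python3 go.py 618 -169 60 82.2;  python3 - <<'E'
from h import *
I={}
for n in("top","side"):
    p,d=read_camera(n);I[n]=p;M=masks(p)
    for k in("alu","copper","green","brass"):
      for b,s in blobs(M[k],40):
        r=cv2.minAreaRect(edge(n,b,{"alu":.016,"copper":.026,"green":.045,"brass":.028}[k]))
        if 380<r[0][0]<680 and -300<r[0][1]<300: print(n,k,np.round(r[0],1),np.round(r[1],1),round(r[2],1))
f=lambda a,w,h:cv2.resize(a,(w,h),interpolation=cv2.INTER_CUBIC)
c=np.zeros((600,800,3),np.uint8)
c[:300,:400]=f(I["top"][170:236,208:296],400,300);c[:300,400:]=f(I["top"][170:236,330:418],400,300)
c[300:,:400]=f(I["side"][145:220,222:322],400,300);c[300:,400:]=f(I["side"][220:310,300:420],400,300)
cv2.imwrite("pics/g.png",c[:,:,::-1])
E
```

```text
pos [401.   12.5  73.2] jaw 81.91 row [1.0852, -0.9074, -0.0662] [-0.0024, 0.0035, 0.0032] F [ 0.5 -1.9  0.5] w 0.0007157840137260764
top alu [608.4 218.7] [79.8 50.1] 7.5
top alu [609.4 112.6] [62.  60.4] 2.7
top alu [ 596.3 -219.7] [61.4 52.3] 27.7
top copper [ 625.3 -123.5] [52.  82.6] 81.8
top green [607.9 111.5] [32.8 26.4] 2.8
top brass [ 595.9 -223.9] [42.  52.3] 46.5
side alu [609.5 219.4] [82.1 52.4] 7.2
side alu [607.4 103.8] [56.1 61.9] 58.7
side alu [ 595.8 -245.5] [29.  58.7] 86.3
side copper [ 625.6 -122.6] [52.4 82.7] 82.5
side green [604.5 106.2] [59.7 29.1] 57.3
side brass [ 596.2 -226. ] [65.7 43.2] 43.8
```

View pics/g.png

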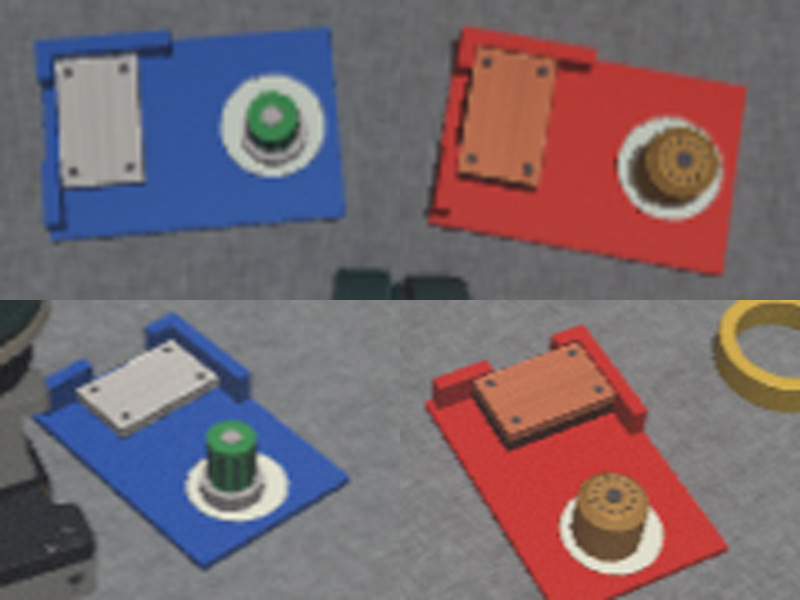

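The blue plate is now at (608.4,218.7), 7.5°, on its predicted home, with the valve upright inside its circle at crop (272,120). The red stack measures about 1 mm short of its side fence, so I'll give it the same gentle shut-finger nudge.

>>> play_rows(
  deltas=[
    [0,0.97,-0.9,0,-0.002,0.003,0.003],
    [0,0.97,-0.9,0,-0.002,0.003,0.003],
    [0,0.97,-0.9,0,-0.002,0.003,0.003],
    [0,0.97,-0.9,0,-0.002,0.003,0.003],
    [0,0.97,-0.9,0,-0.002,0.003,0.003],
    [0,0.97,-0.9,0,-0.002,0.003,0.003],
    [0,0.97,-0.9,0,-0.002,0.003,0.003],
  ],
)

```text
clock: 45.4
tool_pos: [0.5942, -0.1724, 0.0727]
tool_rot: [0.755, 0.655, -0.001, 0.0]
wrist_force: [-0.1, 0.0, 0.6]
gripper_width: 0.0003
```

```bash
python3 go.py 618 -169 -15.5 82.2
```

```text
pos [ 594.2 -172.4   72.7] jaw 81.86 row [0.1188, 0.017, -0.4411] [0.0005, -0.0004, 0.0037] F [-0.1  0.   0.6] w 0.0003060245089997653
```

>>> play_rows(
  deltas=[
    [0,0.119,0.017,-0.05,0,0,0.003],
    [0,0.119,0.017,-0.15,0,0,0.003],
    [0,0.119,0.017,-0.25,0,0,0.003],
    [0,0.119,0.017,-0.33,0,0,0.003],
    [0,0.119,0.017,-0.39,0,0,0.003],
    [0,0.119,0.017,-0.42,0,0,0.003],
    [0,0.119,0.017,-0.438,0,0,0.003],
    [0,0.119,0.017,-0.438,0,0,0.003],
  ],
)

```text
clock: 46.2
tool_pos: [0.6181, -0.169, -0.0148]
tool_rot: [0.754, 0.657, -0.0, 0.0]
wrist_force: [1.2, 0.3, -0.2]
gripper_width: 0.0006
```

>>> play_rows(
  deltas=[
    [0,0.001,0.01,0,0,0,0],
    [0,0.003,0.02,0,0,0,0],
    [0,0.004,0.03,0,0,0,0],
    [0,0.005,0.04,0,0,0,0],
    [0,0.005,0.04,0,0,0,0],
  ],
)

```text
clock: 46.7
tool_pos: [0.6192, -0.1605, -0.0147]
tool_rot: [0.754, 0.657, -0.0, 0.0]
wrist_force: [-1.1, 0.9, -0.2]
gripper_width: 0.0003
```

>>> play_rows(
  deltas=[
    [0,0,0.005,0,0,0,0],
    [0,0.001,0.01,0,0,0,0],
    [0,0.002,0.015,0,0,0,0],
    [0,0.002,0.02,0,0,0,0],
    [0,0.002,0.02,0,0,0,0],
  ],
)

```text
clock: 47.2
tool_pos: [0.6192, -0.1599, -0.0144]
tool_rot: [0.755, 0.656, -0.001, 0.002]
wrist_force: [0.2, -14.8, -1.9]
gripper_width: 0.0003
```

>>> play_rows(
  deltas=[
    [0,0.001,0.01,0,0,0,0],
    [0,0.002,0.02,0,0,0,0],
    [0,0.004,0.03,0,0,0,0],
    [0,0.004,0.03,0,0,0,0],
  ],
)

```text
clock: 47.6
tool_pos: [0.6193, -0.16, -0.014]
tool_rot: [0.756, 0.655, -0.003, 0.004]
wrist_force: [-1.8, -24.3, -1.3]
gripper_width: 0.0005
```

```bash
python3 snap.py hh side 300 220 420 310
```

```text
(no output)
```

View pics/hh.png

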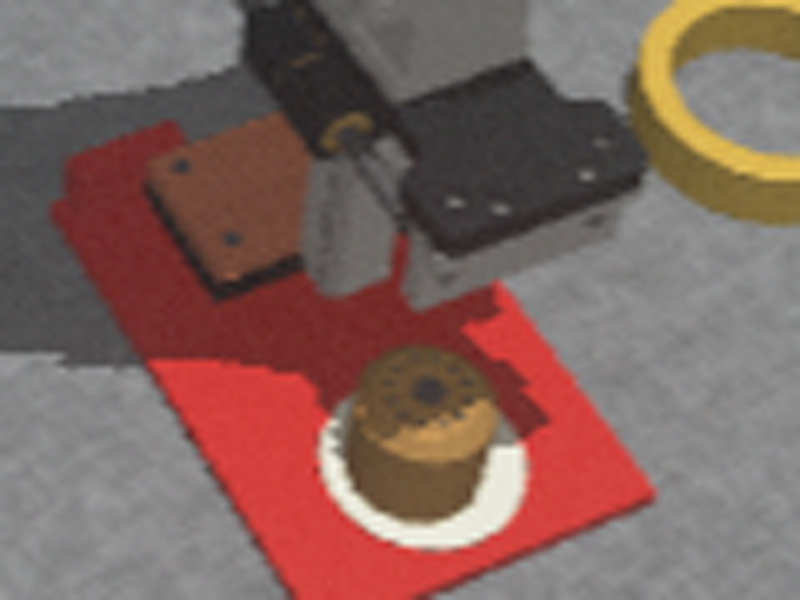

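The stack doesn't move under 24 N, so it is on the fence. Re-deriving the homes from the circles gives red (624.7,-122.9), where I measured (625.4,-123.1), and blue (608.2,218.5), where I measured (608.4,218.7). I'll retract and do a final check.

>>> play_rows(
  deltas=[
    [0,-0.004,-0.03,0,0,0,0],
    [0,-0.005,-0.04,0.1,0,0,0],
    [0,-0.005,-0.04,0.3,0,0,0],
    [0,-0.1,0.1,0.6,0,0,0],
    [0,-0.35,0.35,0.8,0,0,0],
    [20,-0.6,0.6,0.8,0,0,0],
    [40,-0.85,0.8,0.8,0,0,0],
    [40,-0.9,0.8,0.8,0,0,0],
  ],
)

```text
clock: 48.45
tool_pos: [0.4645, -0.0188, 0.1426]
tool_rot: [0.756, 0.655, -0.003, 0.004]
wrist_force: [-0.5, 1.4, 0.2]
gripper_width: 0.0211
```

Run:
```python
from h import *
I={}
for n in("top","side"):
    p,d=read_camera(n);I[n]=p;M=masks(p)
    for k in("alu","copper"):
      for b,s in blobs(M[k],150):
        r=cv2.minAreaRect(edge(n,b,{"alu":.016,"copper":.026}[k]))
        if 580<r[0][0]<680 and -300<r[0][1]<300: print(n,k,np.round(r[0],1),np.round(r[1],1),round(r[2],1))
f=lambda a,w,h:cv2.resize(a,(w,h),interpolation=cv2.INTER_CUBIC)
c=np.vstack([f(I["top"][110:330,100:480],800,300),f(I["side"][110:330,100:480],800,300)])
cv2.imwrite("pics/z.png",c[:,:,::-1])
```

```text
top alu [608.4 218.7] [79.8 50.1] 7.5
top alu [609.4 112.6] [62.  60.4] 2.7
side copper [ 625.4 -122.7] [51.9 82.4] 82.0
```

View pics/z.png

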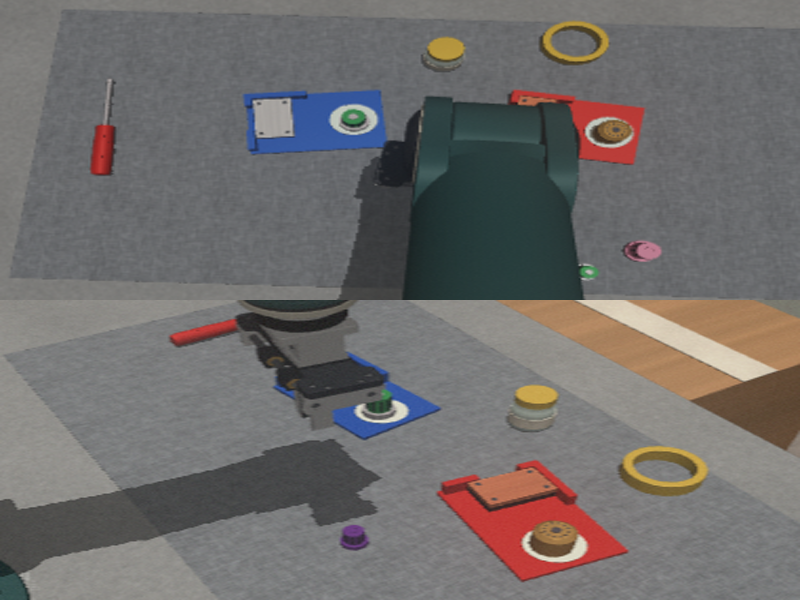

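Both kits are in place. The valve stands at top-crop (353,118) and the burner at (613,131), both upright in their circles. The plates are in their corners, the bystanders are unmoved, and the arm is clear. Handing in.

```bash
python3 -c "
from bench import job,readout
print(job.job_done()); s=readout.sense(); print(s['clock'],s['wrist_force'])"
```

```text
the job is handed in; nothing more can be done
None
the job is handed in; nothing more can be done
```

I made up both kits and handed the job in at about 48.6 s. The hand-in gave no verdict.

- **Red tray:** The copper plate is stacked on the black one in the corner. It measures (625.4, -122.7) mm at 82.0°, against a home of about (624.7, -122.9) and 82.2°. The stack did not move under a 24 N push towards the side fence. The burner stands upright inside the white circle.
- **Blue tray:** The aluminium plate measures (608.4, 218.7) mm at 7.5°, against a home of (608.2, 218.5) and 7.4°. The large green valve stands upright inside the circle.
- **Bystanders:** The jar, tape and screwdriver look unmoved, as do the similar valves in view. The small green valve is partly hidden by the arm.

What went wrong or disagreed:
- **First two grasps missed:** The fingertips sat about 27–30 mm above the reported tool height, so the fingers closed over the black plate. I went lower after that.
- **Aluminium plate short:** My first push left it 3 mm from the side fence. A nudge with shut fingers fixed it, and I checked the red stack the same way.
- **Hard contacts:** The fingertips pressed on the bench at 72 N and on the blue tray floor at about 100 N in all (86 N of it vertical). Both are below the 120 N wrist limit.
- **Not explained:** The finger-to-plate distance at contact differed by about 3 mm between the two trays. I went by the camera measurements, which agree to within about 1 mm with the homes worked out from the circles.

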